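# Set the guarded dial of a bench unit with its wing key

### The job

Take the yellow wing key from its sloped rest, stand it upright in the guard opening of the grey unit and let go of it; then take it again by its wing from above, turn it until its forked tip drops over the fin of the sunk knob, and turn the knob clockwise until the orange pointer stands on the green mark. Never let the pointer run into the red. Leave the key standing there, dropped fully over the fin, and do not shift the tube rack, the phone or the zip case.

Things in the scene. Friction and masses are not known exactly. Their poses are not given: they have to be found in the camera images.
- key_wing (a point): Centre of the yellow wing (38 wide, 14 thick, 55 long) of the loose wing key, 135 mm long, 0.10 to 0.20 kg; on the shaft axis, 107.5 mm from the tip end, 27.5 mm from the wing's end. z axis: along the shaft, tip to wing; y: along the wing's 38 mm width, also the way the fork's slot runs; x: the wing's 14 mm thickness.
- key_tip (a point): Tip end of the key, on the shaft axis, level with the prong ends; axes as key_wing. The steel shaft is 18 mm in diameter, 71 long; below it two prongs 11 long make a fork with a slot 7.5 mm wide.
- rest: Fixed blue rest on a grey base 150 x 75 mm. At first the key lies in it sloped 30 degrees, wing width level, wing about 90 mm up, its end pointing along the rest's +x (roughly away from the robot). Under the wing is only a shelf and post 22 mm wide, so both side edges of the wing are free for fingers. The key comes out straight up. Origin: centre of the underside.
- guard_mouth (a point): Centre of the mouth of the guard opening, 106 mm above the bench: an aluminium collar 34 mm square with a vertical hole 22 mm in diameter, 40 mm deep, mouth chamfered 3 mm, standing 27 mm above the clear guard. z up, x: where the pointer points when joint knob reads 0.
- unit: Fixed grey bench unit, 170 x 170 x 75 mm, with a black dial sunk under a clear guard plate (120 mm square, top 79 mm up). Origin: centre of the underside, under the collar. Seen from above, the green mark lies at the dial's rim 2.4 rad clockwise from the unit's x axis, the red sector from 2.9 to 3.8 rad.
- knob_fin (a point): Centre of the top of the brass fin (16 long, 5 thick, 10 high) on the knob's axis, 44 mm below guard_mouth. x axis: along the fin, towards the orange pointer. A key whose slot is out of line (over 0.15 rad, either way round) stands on the fin, held upright by the collar to 0.1 rad; in line it drops 10 mm over it and turns the knob, with some 0.16 rad of play either way.
- knob (a joint): Knob angle in rad, 0 to 4.2, growing clockwise seen from above; 2.4 is the middle of the green mark, which reaches 0.14 rad either way; red begins at 2.9. Starts at 0.8 to 1.7. It stays where it is left; friction 0.06 N m.
- tube_rack: Bystander: white rack 75 x 170 mm with blue-capped tubes, 95 mm high. Origin under its centre.
- phone: Bystander: black phone lying flat, 150 x 75 x 9 mm. Origin under its centre.
- zip_case: Bystander: brown zipped case lying flat, 105 x 150 x 26 mm. Origin under its centre.
There are look-alikes about, which are no part of the job. What is meant by the part that bears key_wing is not black, and is the larger of those in its own colour. What is shaped like the unit but blue or purple is not meant.

How it is judged:
On the way, in this order (a step that is already met when the one before it is completed fails the run):
1. the key stands upright in the guard opening, let go (angle between key_tip's own z axis and vertical below 0.2 rad and horizontal distance between key_tip and guard_mouth below 0.008 m and z of key_tip in the frame of guard_mouth below -0.03 m and contact force between key and the fingers below 0.05 N), for 0.3 s.
2. the key, taken again and dropped over the fin, has turned the pointer to the green mark (value of joint knob between 2.26 and 2.54 rad and z of key_tip in the frame of guard_mouth below -0.049 m), for 0.2 s.
At the end, for the whole second after the job is handed in: The pointer stands on the green mark (knob within 0.14 rad of 2.4) and the key stands at rest in the guard opening, dropped over the fin (tip at least 49 mm below the collar's mouth, within 0.2 rad of upright), let go (all of step 2 and angle between key_tip's own z axis and vertical below 0.2 rad and linear speed of key below 0.02 m/s); the robot touches nothing.
It fails at once if the pointer ran into the red (value of joint knob above 2.9 rad).
It fails at once if a bystander was shifted by more than 30 mm (distance of any of tube_rack, phone, zip_case from where it was at the start of the episode above 0.03 m).
It also fails if it takes over 61 s, if anything falls off the work surface, if the arm or the gripper's body presses on something with over 40 N, if the wrist force passes 120 N, or if a joint passes its speed limit or range.

### The arm

A 6-joint arm with a two-finger parallel gripper is mounted at the origin on the work surface. World frame = base frame: x ahead of the robot, y to its left, z up, the work surface at z = 0. Lengths are in m, angles in rad, forces in N, time in s.
With the tool pointing down it reaches from about 0.25 to 0.8 m from the base axis. Payload 3.9 kg.
Tool frame: the origin (TCP) lies on the centre line of the jaws, within the pads' length; the fingertips stand 8 mm ahead of it and the grasp point (between the pads) lies 11 mm behind it; z points along the fingers, y is the direction in which the jaws open and shut (so a half turn about z gives the same grasp; the last joint's range is limited). The gripper opens to 85 mm and grips with 20 to 120 N. Pads are 22 mm wide; open, the fingers measure 114 mm over their backs; the gripper's body (76 mm by 85 mm) begins 54 mm behind the grasp point. The pads swing forward as they close: fully open they stand 13 mm farther back than shut.
Start: joints at [-1.307, 0.26, -0.138, 1.173, 0, 1.571], TCP at [0.137, -0.507, 0.239] pointing down, gripper open.
Joint ranges: [-2.78, 2.78], [-0.83, 1.72], [-1.28, 1.37], [-1.9, 2.12], [-1.57, 1.48], [-3.14, 3.14]. Speed limits (rad/s): [2.57, 2.57, 3.14, 3.14, 3.14, 3.14].

### API

Orientations are given as a 3x3 rotation matrix whose columns are the frame's x, y, z axes.
In Python, from workcell import sense, camera, camera_model, job_done gives the robot as it stands.
- The arm moves only by the shell command python3 -m jog 'ROWS' [FORCE]. ROWS is JSON, a list that holds one entry, the list of rows, each a list of 7 numbers: the shift along the tool's x, y, z scaled (see below), then the turn, a rotation vector about the tool's x, y, z scaled (see below), then the closure, from -1 (fully open) to 1 (shut). In form: [[[x, y, z, rx, ry, rz, fingers], ...]]. A call has 1 to 12 rows; each row is the pose to reach, as a shift and turn from the pose commanded when the call began, along the tool's axes at that moment, turning the shorter way round; what a row does not reach only later rows make up. The controller multiplies each number of a shift by 0.5 m and each number of a turn by 180 degrees. A row lasts 1/12 s, in which the tool goes at most 41.7 mm and 7.16 degrees, less where a joint would pass 70% of its speed; a pose out of reach is approached as far as the arm can. A call with a number of a shift or a turn outside -1 to 1 is refused whole. A call with a gripper value outside its range is refused whole. The fingers move at their own pace and stop on an object; FORCE is the grip in N (left out, the last holds). Time passes only in rows, so rows that repeat a pose let the fingers close. It gives the time, the measured TCP pose, the force and the opening at its end, in the units of the state.
- sense(): the state, without advancing time (a new reading comes with each control period).
- camera(name): name is "side" or "top" or "wrist"; returns the picture (420x560x3 uint8, red, green, blue); there is no depth.
- camera_model(name): a dict with "vertical_fov" (degrees; the focal length in pixels is half the picture's height over the tangent of half this angle, whatever the lens; pixels are square), "cx", "cy" (the principal point, pixels), "k1" (the pictures are not rectified: a ray, as slopes to the right and down, at radius r is drawn at 1 + k1 r^2 times it, then the intrinsics apply), "R" (3x3) and "t" (3): a world point X has camera coordinates R X + t. Camera axes: x right, y down, z forward; pixel columns grow to the right and rows downward; lengths in m; the calibration is good to about 2 mm. A picture is of the moment at which its call begins: read the wrist's pose just before it. camera_model takes no time and is no camera call; for the wrist camera it gives the pose at the moment of the call.
- job_done(): hands the job in, once; it reports no verdict.
The state is a dict: "clock": time; "joint_positions": joint angles; "dq": joint speeds; "joint_efforts": joint torques, N m; "tool_pos": TCP position; "ee_rot": TCP orientation; "wrist_force": force on the tool from outside, world axes, zero at the start; "torque": the same for the moment, N m; "finger_gap": finger opening in m.
Only numpy, scipy, OpenCV 4.12 (cv2) and the standard library are available. Lean on these libraries where they do the work, as an engineer would, in place of code of your own. Each camera call takes 0.05 s, during which the arm holds its last target.

## Working session

There is one attempt and no reset: what is moved stays moved. The work goes in short steps, Python scripts to look and compute and a shell command to move; the robot and the scene stay as the last step left them, time stands still between calls to the robot, and variables do not carry over. Pictures are saved under pics/ and viewed, and the job is handed in when it is done.

```bash
ls; mkdir -p pics
python3 - <<'E'
from workcell import *
import cv2
print(sense())
for n in("side","top","wrist"):
    m=camera_model(n);im=camera(n);cv2.imwrite(f"pics/{n}0.png",im[:,:,::-1]);print(n,m)
E
```

```text
pics
{'clock': 0.0, 'joint_positions': array([-1.30702990e+00,  2.60697445e-01, -1.39388823e-01,  1.17273848e+00,
       -3.26211514e-05,  1.57080374e+00]), 'dq': array([ 0.0007998 , -0.00108087,  0.00263609,  0.00100356, -0.00037397,
        0.00143367]), 'joint_efforts': array([-4.21547957e-04, -4.05675530e+01,  2.53923154e+01,  1.87478936e-02,
       -1.33360766e-05,  1.00257147e-06]), 'tool_pos': array([ 0.13668712, -0.50617789,  0.23845041]), 'ee_rot': array([[ 9.65416767e-01,  2.60710860e-01, -5.60338781e-04],
       [ 2.60711460e-01, -9.65414798e-01,  1.94975852e-03],
       [-3.26361310e-05, -2.02841631e-03, -9.99997942e-01]]), 'wrist_force': array([ 0.42132339,  0.04815805, -0.57538027]), 'torque': array([-0.03846583, -0.01700327,  0.0198942 ]), 'finger_gap': 0.08558758341864339}
side {'vertical_fov': 43.66108107037384, 'cx': 274.9567041340745, 'cy': 214.80728657995766, 'k1': -0.13300601264722645, 'R': array([[-0.83563308, -0.54896424,  0.01885754],
       [-0.28100646,  0.39774549, -0.87340362],
       [ 0.47196686, -0.73514405, -0.48663179]]), 't': array([0.46358113, 0.26070414, 1.16706125])}
top {'vertical_fov': 45.886874281820916, 'cx': 282.99980214491916, 'cy': 209.87384772360164, 'k1': -0.07839706773679987, 'R': array([[-0.02340368, -0.99962997,  0.0138635 ],
       [-0.9846448 ,  0.0206488 , -0.17334432],
       [ 0.17299391, -0.01770752, -0.9847637 ]]), 't': array([-0.02118635,  0.56931996,  1.29113027])}
wrist {'vertical_fov': 59.435245017500854, 'cx': 281.7349653866328, 'cy': 208.652618367906, 'k1': -0.024360584194245614, 'R': array([[ 0.26032053, -0.96551834, -0.00274726],
       [-0.91913025, -0.24868288,  0.30554282],
       [-0.29569039, -0.07701398, -0.95217437]]), 't': array([-0.52403064, -0.03970751,  0.38165262])}
```

View pics/top0.png

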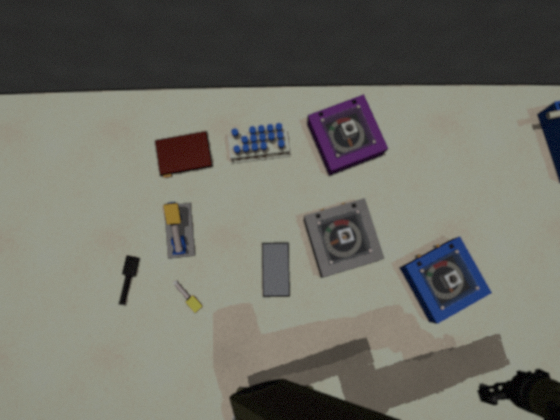

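View pics/side0.png

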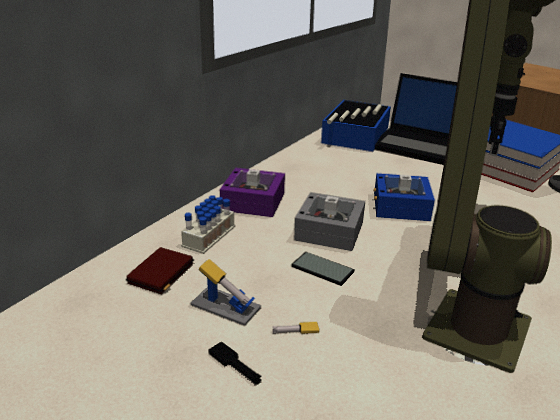

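View pics/wrist0.png

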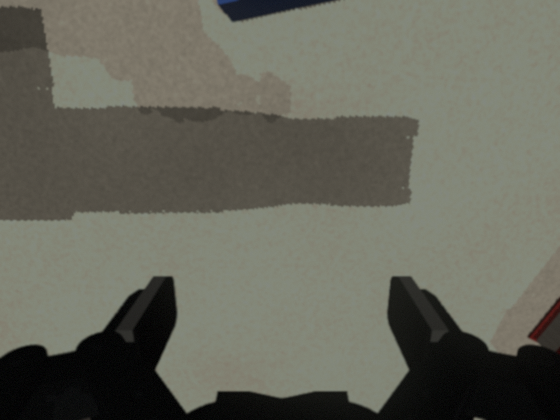

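Key candidates in the top view are the yellow key in the blue rest (173,215), a small yellow key lying flat (190,297) and a black key (127,280). The one in the rest is the larger yellow one, so I choose it. The unit candidates are grey (343,236), purple (347,133) and blue (445,278), and I choose grey. Next I'll check both choices in close crops.

Run:
```python
import cv2,numpy as np
t=cv2.imread("pics/top0.png");s=cv2.imread("pics/side0.png")
a=cv2.resize(t[190:270,150:210],None,fx=7,fy=7,interpolation=3)
b=cv2.resize(t[190:280,300:390],None,fx=4.4,fy=6.2222,interpolation=3)
b=cv2.resize(t[190:280,298:388],(396,396),interpolation=3)
c=np.zeros((560,800,3),np.uint8);c[:560,:420]=a[:560];c[:378,422:800]=b[:378,:378]
cv2.imwrite("pics/crop_top.png",c)
a=cv2.resize(s[250:330,180:280],(600,480),interpolation=3);cv2.imwrite("pics/crop_s1.png",a)
```

```text
(no output)
```

View pics/crop_top.png

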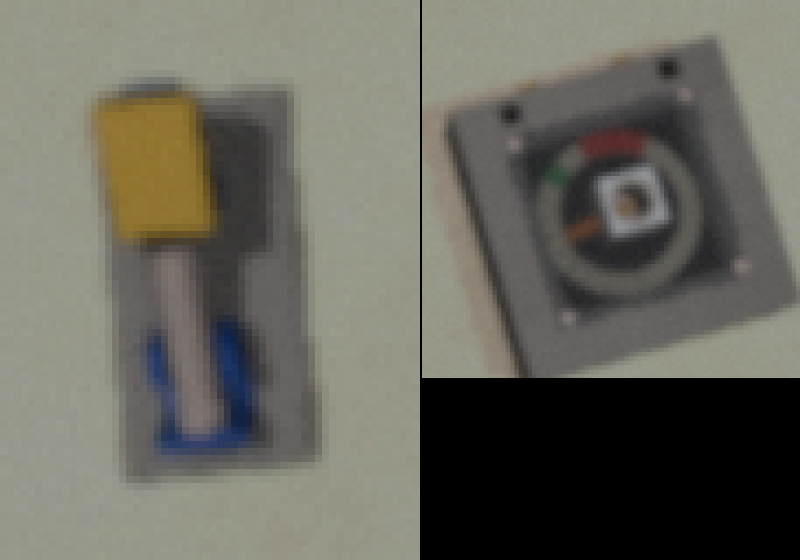

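View pics/crop_s1.png

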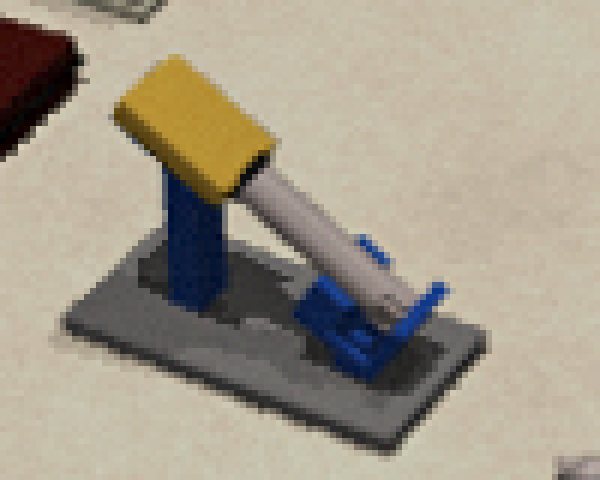

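The crops confirm both choices. The large yellow wing key lies in the blue rest with its wing at the far end. The grey unit's collar hole is at about px (345,236), and its pointer reads roughly 1.4 against green at 2.4.

```bash
cat > h.py <<'E'
import numpy as np,cv2
from scipy.optimize import least_squares
def K(m):
    f=210/np.tan(np.radians(m['vertical_fov'])/2);return f
def proj(m,X):
    X=np.atleast_2d(X);c=X@np.array(m['R']).T+m['t'];s=c[:,:2]/c[:,2:];r2=(s**2).sum(1,keepdims=True)
    return s*(1+m['k1']*r2)*K(m)+[m['cx'],m['cy']]
def ray(m,p):
    d=(np.array(p,float)-[m['cx'],m['cy']])/K(m);s=d.copy()
    for _ in range(30): s=d/(1+m['k1']*(s@s))
    R=np.array(m['R']);v=R.T@np.r_[s,1];return -R.T@np.array(m['t']),v/np.linalg.norm(v)
def atz(m,p,z):
    o,v=ray(m,p);return o+v*(z-o[2])/v[2]
def tri(obs):
    A=np.zeros((3,3));b=np.zeros(3)
    for m,p in obs:
        o,v=ray(m,p);P=np.eye(3)-np.outer(v,v);A+=P;b+=P@o
    X=np.linalg.solve(A,b);return X,[np.linalg.norm(proj(m,X)[0]-p) for m,p in obs]
E
python3 - <<'E'
from h import *; from workcell import *
T=camera_model("top");S=camera_model("side")
np.set_printoptions(precision=4,suppress=True)
c=lambda x,y:(150+x/7-.5+.07,190+y/7-.5+.07)
u=lambda x,y:(298+(x-422)/4.4-.4,190+y/4.4-.4)
w=[c(95,100),c(190,95),c(213,240),c(118,243)]
s=lambda x,y:(180+x/6-.4,250+y/6-.4)
ws=[s(115,108),s(178,57),s(272,148),s(220,200)]
for a,b in zip(w,ws): print("wing",tri([(T,a),(S,b)]))
print("tip",tri([(T,c(200,430)),(S,s(405,320))]))
for p in [(100,90),(290,90),(320,460),(128,480)]: print("base",atz(T,c(*p),.006))
print("collar",atz(T,u(632,204),.106))
for p in [(596,176),(660,168),(668,226),(607,236)]: print("col cor",atz(T,u(*p),.106))
for p in [(447,108),(716,38),(800,300),(525,378)]: print("unit",atz(T,u(*p),.075))
E
```

```text
wing (array([0.5818, 0.2789, 0.101 ]), [np.float64(0.18982622538203262), np.float64(0.21679967080159246)])
wing (array([0.5817, 0.2424, 0.1044]), [np.float64(0.45114409611635103), np.float64(0.5038563232454031)])
wing (array([0.5341, 0.24  , 0.0784]), [np.float64(0.8971824684533377), np.float64(1.0241527903933987)])
wing (array([0.5328, 0.2757, 0.0762]), [np.float64(0.3770340761294979), np.float64(0.43997991182694174)])
tip (array([0.4652, 0.2517, 0.0343]), [np.float64(0.19885222354668125), np.float64(0.23638726775893057)])
base [0.6046 0.2989 0.006 ]
base [0.603  0.2225 0.006 ]
base [0.4547 0.2096 0.006 ]
base [0.4483 0.2852 0.006 ]
collar [ 0.4874 -0.1915  0.106 ]
col cor [ 0.5043 -0.1711  0.106 ]
col cor [ 0.5082 -0.209   0.106 ]
col cor [ 0.4739 -0.2121  0.106 ]
col cor [ 0.4689 -0.1761  0.106 ]
unit [ 0.5517 -0.0868  0.075 ]
unit [ 0.5913 -0.2519  0.075 ]
unit [ 0.4311 -0.2942  0.075 ]
unit [ 0.3891 -0.1281  0.075 ]
```

```bash
cat >> h.py <<'E'
from scipy.spatial.transform import Rotation as Ro
np.set_printoptions(precision=4,suppress=True)
def plan(pos,R,st=None):
    from workcell import sense
    st=st or sense();R0=np.array(st['ee_rot']);U,_,V=np.linalg.svd(R0);R0=U@V
    sh=R0.T@(np.array(pos)-st['tool_pos'])/.5
    rv=Ro.from_matrix(R0.T@np.array(R)).as_rotvec()/np.pi
    print("row",np.round(np.r_[sh,rv],4),"min rows",np.linalg.norm(sh)*.5/.0417,np.linalg.norm(rv)*180/7.16)
def down(yaw,pitch=0):
    # tool x horizontal along yaw, z down; pitch>0 tips tool z outward (towards +x_yaw)
    x=np.array([np.cos(yaw),np.sin(yaw),0]);z=np.array([0,0,-1.]);h=x
    y=np.cross(z,x)
    c,s=np.cos(pitch),np.sin(pitch)
    return np.c_[c*h-s*z, y, c*z+s*h]
E
python3 - <<'E'
from h import *; from workcell import *
m=camera_model("wrist");s=sense();R0=s['ee_rot']
print("cam in tool",R0.T@(-m['R'].T@m['t']-s['tool_pos']));print("cam axes in tool\n",R0.T@m['R'].T)
print(down(0.),down(0.,.3))
plan([.45,-.1,.25],down(0))
plan([.40,-.19,.27],down(-.1))
E
```

```text
cam in tool [ 0.0786  0.0005 -0.1356]
cam axes in tool
 [[-0.0004 -0.9522 -0.3055]
 [ 1.     -0.0001 -0.001 ]
 [ 0.0009 -0.3055  0.9522]]
[[ 1.  0.  0.]
 [ 0. -1.  0.]
 [ 0.  0. -1.]] [[ 0.9553  0.      0.2955]
 [ 0.     -1.      0.    ]
 [ 0.2955  0.     -0.9553]]
row [ 0.8167 -0.6212 -0.0218 -0.0005  0.0001  0.084 ] min rows 12.306810111978015 2.1110568624971986
row [ 0.6733 -0.4736 -0.062  -0.0005  0.0001  0.1158] min rows 9.897888240748024 2.9112671508652066
```

```bash
python3 -m jog '[[[0.17,-0.12,-0.015,0,0,0.03,-1],[0.34,-0.24,-0.03,0,0,0.06,-1],[0.51,-0.36,-0.045,0,0,0.09,-1],[0.673,-0.474,-0.062,0,0,0.116,-1],[0.673,-0.474,-0.062,0,0,0.116,-1],[0.673,-0.474,-0.062,0,0,0.116,-1],[0.673,-0.474,-0.062,0,0,0.116,-1],[0.673,-0.474,-0.062,0,0,0.116,-1],[0.673,-0.474,-0.062,0,0,0.116,-1],[0.673,-0.474,-0.062,0,0,0.116,-1],[0.673,-0.474,-0.062,0,0,0.116,-1],[0.673,-0.474,-0.062,0,0,0.116,-1]]]'
python3 - <<'E'
from h import *; from workcell import *
s=sense();print(s['clock'],s['joint_positions'],s['tool_pos'],s['ee_rot'])
m=camera_model("wrist");im=camera("wrist");cv2.imwrite("pics/w1.png",im[:,:,::-1]);import pickle;pickle.dump(m,open("w1.pkl","wb"))
E
```

```text
clock: 1.15
tool_pos: [0.4009, -0.1888, 0.2702]
ee_rot: [[0.995, -0.096, -0.0], [-0.096, -0.995, -0.0], [-0.0, 0.0, -1.0]]
wrist_force: [-1.4, -0.5, -0.2]
finger_gap: 0.0853
1.15 [-0.4398  0.1071 -0.2515  1.2125 -0.0003  2.7976] [ 0.4009 -0.1888  0.2702] [[ 0.9954 -0.0956 -0.0004]
 [-0.0956 -0.9954 -0.0002]
 [-0.0004  0.0002 -1.    ]]
```

View pics/w1.png

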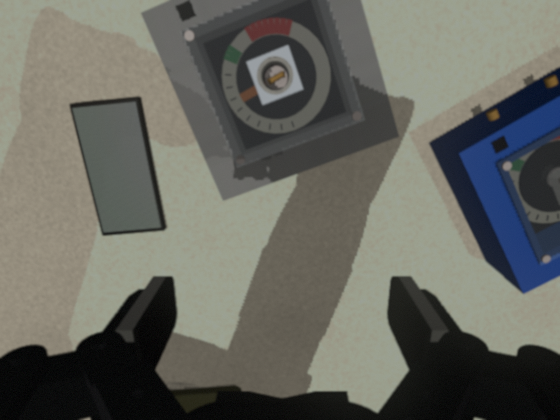

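The wrist view shows the grey unit with its collar centred at about (275,75), the fin visible in the hole, the pointer at about (248,95) and the green mark at about (233,55). Next I'll enlarge it to measure.

Run:
```python
import cv2
t=cv2.imread("pics/w1.png")
cv2.imwrite("pics/c1.png",cv2.resize(t[10:145,200:350],None,fx=4,fy=4,interpolation=3)[:540])
```

```text
(no output)
```

View pics/c1.png

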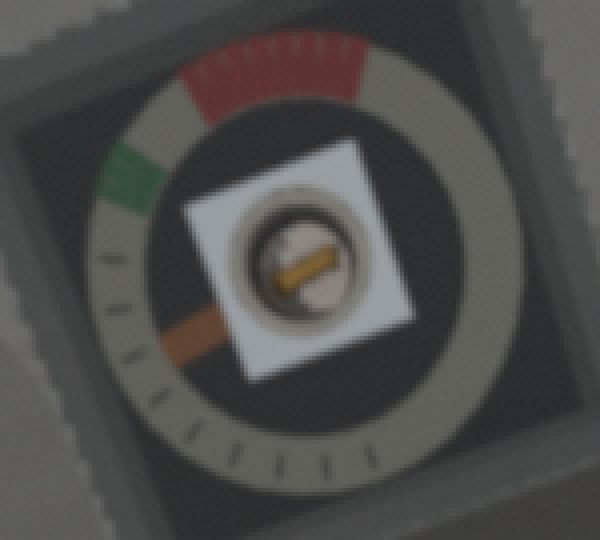

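Run:
```python
from h import *;import pickle
m=pickle.load(open("w1.pkl","rb"))
u=lambda x,y:(200+x/4-.375,10+y/4-.375)
P=[atz(m,u(*p),.106) for p in [(183,206),(355,138),(414,318),(248,382)]]
C=np.mean(P,0);print("collar",C,[np.linalg.norm(P[i]-P[(i+1)%4]) for i in range(4)], atz(m,u(301,259),.106))
e=[P[i]-P[(i+1)%4] for i in range(4)];print("edge yaw",[np.arctan2(v[1],v[0])for v in e])
for z in(.05,.058):
  D=atz(m,u(305,262),z);print("dial",D)
  A={}
  for n,p in dict(g=(132,180),r0=(194,95),r1=(366,70),ptr=(195,339),f0=(280,283),f1=(336,257)).items():
    X=atz(m,u(*p),.062 if n[0]=='f' else z);v=X-np.r_[C[:2],0];A[n]=np.arctan2(v[1],v[0]);
    if n[0]=='f':A[n+'X']=X
  f=A['f0X']-A['f1X'];print("fin dir",np.arctan2(f[1],f[0]),np.linalg.norm(f))
  for n in('g','r0','r1','ptr'):print(n,A[n])
  g=A['g']+2.4; print("x axis yaw from green",g,"from red",A['r0']+2.9,A['r1']+3.8,"knob",(g-A['ptr']+np.pi)%(2*np.pi)-np.pi)
```

```text
collar [ 0.4911 -0.192   0.106 ] [np.float64(0.03476950866951838), np.float64(0.034364387470454075), np.float64(0.0345753088796874), np.float64(0.03450424004293315)] [ 0.4917 -0.1923  0.106 ]
edge yaw [np.float64(1.8255126015479357), np.float64(0.24877557112415197), np.float64(-1.3120176733685052), np.float64(-2.8871564126656524)]
dial [ 0.4933 -0.1923  0.05  ]
fin dir 1.8882445763658864 0.01351862109779415
g 1.003083677914997
r0 0.4817653702401968
r1 -0.4096198893477943
ptr 1.9955363236511294
x axis yaw from green 3.4030836779149967 from red 3.381765370240197 3.3903801106522056 knob 1.4075473542638672
dial [ 0.493  -0.1924  0.058 ]
fin dir 1.8882445763658864 0.01351862109779415
g 1.0070860780078092
r0 0.482527441116379
r1 -0.41421365494397183
ptr 2.0054206634546627
x axis yaw from green 3.407086078007809 from red 3.382527441116379 3.385786345056028 knob 1.4016654145531469
```

Collar is at about (0.4905, -0.192), the unit's x axis has yaw 3.39, and the knob reads about 1.40. Next I'll swing over to the rest in two turns.

Run:
```python
from h import *
plan([.45,.1,.24],down(1.5))
from workcell import *
s=sense();s=dict(s,tool_pos=np.array([.45,.1,.24]),ee_rot=down(1.5))
plan([.555,.259,.2],down(np.pi+.087),s)
plan([.59,.259,.24],down(np.pi+.087),s)
```

```text
row [ 0.0428 -0.5865  0.0598 -0.0002  0.0003 -0.5088] min rows 7.087497636631644 12.790805805276351
row [ 0.3321  0.187   0.08   -0.     -0.     -0.5502] min rows 4.668936035836479 13.832550774862383
row [ 0.337   0.2568  0.     -0.     -0.     -0.5502] min rows 5.080368416985586 13.832550774862383
```

```bash
python3 -m jog '[[[0.004,-0.05,0.005,0,0,-0.039,-1],[0.008,-0.1,0.01,0,0,-0.078,-1],[0.012,-0.15,0.015,0,0,-0.117,-1],[0.016,-0.2,0.02,0,0,-0.156,-1],[0.02,-0.25,0.025,0,0,-0.195,-1],[0.024,-0.3,0.03,0,0,-0.234,-1],[0.028,-0.35,0.035,0,0,-0.273,-1],[0.032,-0.4,0.04,0,0,-0.312,-1],[0.036,-0.45,0.045,0,0,-0.351,-1],[0.04,-0.5,0.05,0,0,-0.39,-1],[0.043,-0.55,0.055,0,0,-0.43,-1],[0.043,-0.587,0.06,0,0,-0.469,-1]]]'
python3 - <<'E'
from h import *
plan([.58,.26,.24],down(np.pi+.087))
E
```

```text
clock: 2.2
tool_pos: [0.4511, 0.0994, 0.2399]
ee_rot: [[0.193, 0.981, -0.0], [0.981, -0.193, -0.0], [-0.0, -0.0, -1.0]]
wrist_force: [0.1, 0.9, 0.8]
finger_gap: 0.0853
row [ 0.365   0.191  -0.0002 -0.0001 -0.0001 -0.5895] min rows 4.939830304158319 14.819856745267177
```

```bash
python3 -m jog '[[[0.06,0.03,0,0,0,-0.039,-1],[0.12,0.06,0,0,0,-0.078,-1],[0.18,0.09,0,0,0,-0.117,-1],[0.24,0.12,0,0,0,-0.156,-1],[0.3,0.15,0,0,0,-0.195,-1],[0.365,0.191,0,0,0,-0.234,-1],[0.365,0.191,0,0,0,-0.273,-1],[0.365,0.191,0,0,0,-0.312,-1],[0.365,0.191,0,0,0,-0.351,-1],[0.365,0.191,0,0,0,-0.39,-1],[0.365,0.191,0,0,0,-0.43,-1],[0.365,0.191,0,0,0,-0.469,-1]]]'; python3 -m jog '[[[0,0,0,0,0,-0.039,-1],[0,0,0,0,0,-0.078,-1],[0,0,0,0,0,-0.12,-1],[0,0,0,0,0,-0.12,-1],[0,0,0,0,0,-0.12,-1]]]'
python3 - <<'E'
from h import *; from workcell import *
s=sense();print(s['clock'],s['joint_positions'],s['tool_pos'])
m=camera_model("wrist");im=camera("wrist");cv2.imwrite("pics/w2.png",im[:,:,::-1]);import pickle;pickle.dump(m,open("w2.pkl","wb"))
E
```

```text
clock: 3.2
tool_pos: [0.5809, 0.257, 0.2397]
ee_rot: [[-0.957, 0.289, -0.001], [0.289, 0.957, -0.001], [0.001, -0.001, -1.0]]
wrist_force: [-0.6, 0.5, 0.1]
finger_gap: 0.0854
clock: 3.62
tool_pos: [0.5808, 0.2577, 0.2399]
ee_rot: [[-0.997, -0.076, -0.001], [-0.076, 0.997, -0.001], [0.001, -0.001, -1.0]]
wrist_force: [0.4, -0.1, 0.2]
finger_gap: 0.0854
3.6167 [ 0.4177  0.4546  0.1586  1.2759 -0.0003  0.3416] [0.5808 0.2577 0.2399]
```

View pics/w2.png

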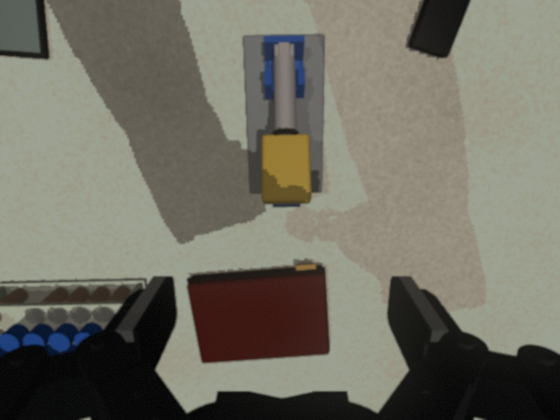

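The wrist view shows the wing with corners at about (261,135) and (311,203), and the shaft running up to (284,42). It's square to the tool.

Run:
```python
from h import *;import pickle
m=pickle.load(open("w2.pkl","rb"))
for p,z in [((261,135),.078),((310,135),.078),((311,203),.103),((262,203),.103),((286,167),.0905),((284,42),.03)]: print(p,atz(m,p,z))
plan([.559,.2585,.12],down(np.pi+.08)); plan([.559,.2585,.073],down(np.pi+.08))
```

```text
(261, 135) [0.5378 0.2376 0.078 ]
(310, 135) [0.5348 0.2766 0.078 ]
(311, 203) [0.5838 0.2804 0.103 ]
(262, 203) [0.5867 0.2426 0.103 ]
(286, 167) [0.5596 0.2592 0.0905]
(284, 42) [0.4623 0.2504 0.03  ]
row [ 0.0431  0.0042  0.2401 -0.0001 -0.0002 -0.0011] min rows 2.925511659340923 0.02852078431721706
row [ 0.043   0.0043  0.3341 -0.0001 -0.0002 -0.0011] min rows 4.039582223294859 0.02852078431721706
```

```bash
python3 -m jog '[[[0.0376,0.0045,0.06,0,0,0,-1],[0.0376,0.0045,0.12,0,0,0,-1],[0.0376,0.0045,0.18,0,0,0,-1],[0.0376,0.0045,0.23,0,0,0,-1],[0.0376,0.0045,0.27,0,0,0,-1],[0.0376,0.0045,0.3,0,0,0,-1],[0.0376,0.0045,0.32,0,0,0,-1],[0.0376,0.0045,0.332,0,0,0,-1],[0.0376,0.0045,0.332,0,0,0,-1],[0.0376,0.0045,0.332,0,0,0,-1]]]' 90
python3 - <<'E'
from h import *; from workcell import *
s=sense();print(s['clock'],s['joint_positions'],s['tool_pos'])
im=camera("wrist");cv2.imwrite("pics/w3.png",im[:,:,::-1])
E
```

```text
clock: 4.5
tool_pos: [0.5619, 0.2604, 0.0748]
ee_rot: [[-0.997, -0.081, 0.001], [-0.081, 0.997, 0.0], [-0.001, 0.0, -1.0]]
wrist_force: [1.0, 0.1, 0.6]
finger_gap: 0.0854
4.5 [ 0.434   0.5247 -0.1716  0.8738 -0.      0.3533] [0.5619 0.2604 0.0748]
```

View pics/w3.png

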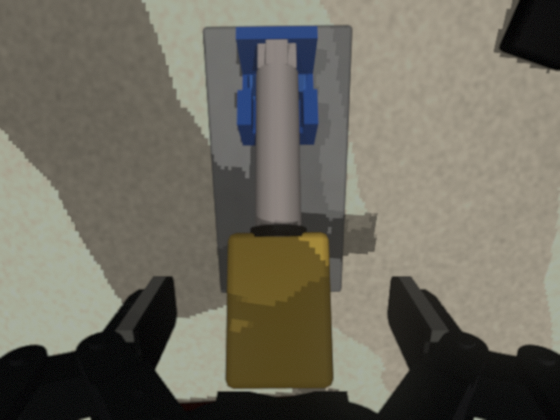

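The wing (227–332, 235–387) sits centred between the open fingers, so I'll close on it.

```bash
python3 -m jog '[[[0,0,0,0,0,0,0.2],[0,0,0,0,0,0,0.6],[0,0,0,0,0,0,1],[0,0,0,0,0,0,1],[0,0,0,0,0,0,1],[0,0,0,0,0,0,1],[0,0,0,0,0,0,1],[0,0,0,0,0,0,1],[0,0,0,0,0,0,1]]]' 90;  python3 -m jog '[[[0,0,-0.02,0,0,0,1],[0,0,-0.06,0,0,0,1],[0,0,-0.12,0,0,0,1],[0,0,-0.18,0,0,0,1],[0,0,-0.24,0,0,0,1],[0,0,-0.3,0,0,0,1],[0,0,-0.34,0,0,0,1],[0,0,-0.34,0,0,0,1]]]' 90
python3 - <<'E'
from h import *; from workcell import *
s=sense();print(s['clock'],s['joint_positions'],s['tool_pos'])
im=camera("wrist");cv2.imwrite("pics/w4.png",im[:,:,::-1])
E
```

```text
clock: 5.3
tool_pos: [0.5619, 0.2606, 0.0752]
ee_rot: [[-0.997, -0.081, 0.001], [-0.081, 0.997, 0.001], [-0.001, 0.0, -1.0]]
wrist_force: [-0.8, -0.0, 6.5]
finger_gap: 0.0369
clock: 5.97
tool_pos: [0.5637, 0.2615, 0.2499]
ee_rot: [[-0.997, -0.082, 0.008], [-0.081, 0.997, 0.004], [-0.008, 0.003, -1.0]]
wrist_force: [0.4, 0.4, -1.1]
finger_gap: 0.0369
5.9667 [ 0.4343  0.4186  0.1261  1.2694 -0.      0.3527] [0.5637 0.2615 0.2499]
```

View pics/w4.png

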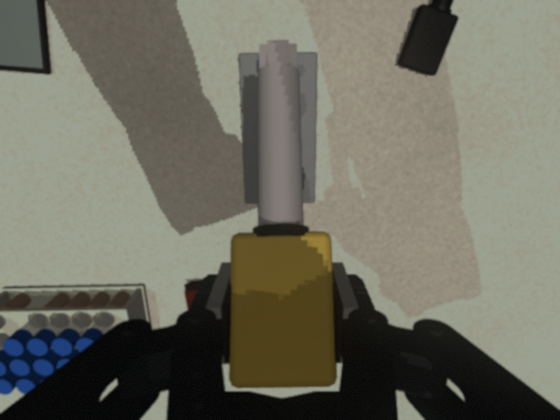

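The key is held (gap 37 mm), with its tip at about (278,42). Next I'll fit its pose in the tool frame from this picture.

```bash
cat >> h.py <<'E'
TC=np.array([0.0786,0.0005,-0.1356]);CA=np.array([[-0.0004,-0.9522,-0.3055],[1,-0.0001,-0.001],[0.0009,-0.3055,0.9522]])
def fitkey(m,obs,x0=(0,0,-.011,np.radians(30),0)):
    mm=dict(m);mm['R']=CA.T;mm['t']=-CA.T@TC
    def f(q,full=False):
        th=q[3]; zk=np.array([-np.cos(th),q[4],-np.sin(th)]);zk/=np.linalg.norm(zk)
        xk=np.cross([0,1,0],zk);xk/=np.linalg.norm(xk);yk=np.cross(zk,xk);c=q[:3]
        pts=[c+xk*o[0]+yk*o[1]+zk*o[2] for o,_ in obs]
        return proj(mm,pts)-np.array([p for _,p in obs])
    r=least_squares(lambda q:f(q).ravel(),x0,loss='soft_l1');return r.x,f(r.x)
E
python3 - <<'E'
from h import *; from workcell import *
m=camera_model("wrist")
# key x normal: face visible from camera; sign tried both
for s in(1,-1):
  obs=[((s*.007,.019,-.0275),(231.5,234)),((s*.007,-.019,-.0275),(331,234)),((s*.007,-.019,.0275),(335,386)),((s*.007,.019,.0275),(231,386)),((0,0,-.1075),(279,43))]
  for sy in(1,-1):
    o=[((a,sy*b,c),p) for (a,b,c),p in obs]
    q,r=fitkey(m,o);print(s,sy,q,np.degrees(q[3]));print(r)
E
```

```text
1 1 [ 0.0044 -0.0008 -0.0213  0.5178  0.0002] 29.670231543803954
[[  95.8724    0.8013]
 [-100.6675    0.8218]
 [-108.7226   -0.7966]
 [ 100.0071   -0.7596]
 [  -0.001     0.0633]]
1 -1 [ 0.0051  0.0004 -0.0221  0.5281  0.0102] 30.257435050137207
[[ 0.9628  0.7698]
 [-1.0223 -0.2224]
 [ 0.5878 -0.7205]
 [-1.1345  0.4029]
 [ 0.3178 -0.1802]]
-1 1 [-0.0011 -0.0008 -0.0109  0.404   0.0002] 23.14949990247523
[[  97.6069    0.5575]
 [-102.6255    0.5794]
 [-108.333    -0.7017]
 [  99.6888   -0.6648]
 [  -0.001     0.1957]]
-1 -1 [-0.0009  0.0005 -0.0113  0.4093  0.0106] 23.450819610351452
[[-0.7292  0.7881]
 [ 0.7552 -0.2889]
 [ 0.1121 -0.8766]
 [-0.4033  0.2356]
 [ 0.2953  0.114 ]]
```

```bash
python3 - <<'E'
from h import *; from workcell import *
m=camera_model("wrist")
for tipx,tp in((-.007,42),(-.009,41),(-.009,44)):
  obs=[((-.007,-.019,-.0275),(231.5,234)),((-.007,.019,-.0275),(331,234)),((-.007,.019,.0275),(335,386)),((-.007,-.019,.0275),(231,386)),((tipx,0,-.1075),(279,tp))]
  q,r=fitkey(m,obs);print(q,np.degrees(q[3]));print(r.round(1).tolist())
E
python3 - <<'E'
import cv2
t=cv2.imread("pics/w4.png");cv2.imwrite("pics/c4.png",cv2.resize(t[25:250,215:345],None,fx=2.6,fy=2.6,interpolation=3))
E
```

```text
[-0.0014  0.0005 -0.0106  0.4579  0.0105] 26.238404938317778
[[0.1, 0.8], [-0.0, -0.3], [0.3, -0.8], [-0.6, 0.4], [0.3, -0.0]]
[-0.0015  0.0005 -0.0105  0.4692  0.0104] 26.880878577753176
[[0.2, 0.7], [-0.2, -0.3], [0.3, -0.7], [-0.7, 0.4], [0.3, -0.1]]
[-0.0017  0.0005 -0.0103  0.4874  0.0104] 27.92364470736021
[[0.5, 0.7], [-0.5, -0.3], [0.4, -0.7], [-0.8, 0.4], [0.3, -0.1]]
```

View pics/c4.png

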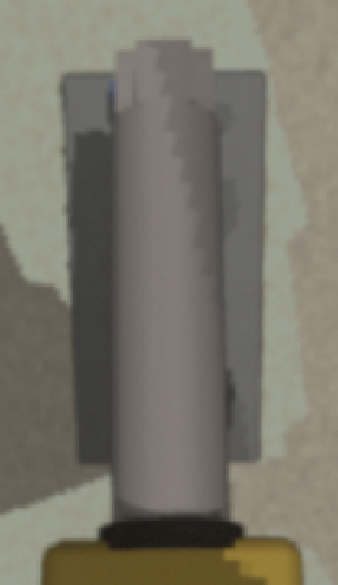

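```bash
cat >> h.py <<'E'
KC=np.array([-.0015,.0005,-.0105])
def place(h,phi,tipz,xy):
    hv=np.array([np.cos(h),np.sin(h),0]);z=np.sin(phi)*hv-np.cos(phi)*np.array([0,0,1.]);y=np.cross([0,0,1.],hv);x=np.cross(y,z)
    R=np.c_[x,y,z];return np.r_[xy,tipz+.1075]-R@KC,R
E
python3 - <<'E'
from h import *
p,R=place(-.373,np.radians(62.5),.135,[.4905,-.192]);print(p,R)
plan(p,R)
E
```

```text
[ 0.4983 -0.1956  0.2363] [[-0.43    0.3644  0.826 ]
 [ 0.1683  0.9312 -0.3232]
 [-0.887  -0.     -0.4617]]
row [ 0.2031 -0.8999  0.019   0.0797 -0.3395  0.1294] min rows 11.063768453618797 9.350901531165972
```

```bash
python3 -m jog '[[[0.02,-0.06,-0.03,0.007,-0.03,0.012,1],[0.035,-0.14,-0.04,0.014,-0.06,0.024,1],[0.053,-0.22,-0.04,0.021,-0.09,0.035,1],[0.07,-0.3,-0.04,0.028,-0.12,0.047,1],[0.088,-0.38,-0.04,0.036,-0.154,0.059,1],[0.106,-0.46,-0.04,0.044,-0.188,0.072,1],[0.124,-0.54,-0.04,0.052,-0.222,0.085,1],[0.142,-0.62,-0.04,0.06,-0.256,0.098,1],[0.16,-0.7,-0.04,0.067,-0.285,0.109,1],[0.175,-0.78,-0.03,0.073,-0.313,0.12,1],[0.19,-0.84,-0.03,0.08,-0.34,0.129,1],[0.203,-0.88,-0.03,0.08,-0.34,0.129,1]]]'
python3 - <<'E'
from h import *
from workcell import *
s=sense();print(s['joint_positions'])
p,R=place(-.373,np.radians(62.5),.135,[.4905,-.192])
plan(p,R)
E
```

```text
clock: 7.02
tool_pos: [0.4962, -0.1743, 0.2565]
ee_rot: [[-0.435, 0.36, 0.825], [0.163, 0.933, -0.321], [-0.885, -0.005, -0.465]]
wrist_force: [0.9, -0.9, -2.1]
finger_gap: 0.0365
[-0.3015 -0.1387 -1.2636 -0.6407 -0.0611  0.0269]
row [ 0.027  -0.038   0.036   0.0007 -0.001   0.002 ] min rows 0.7062753135633293 0.059745777035091194
```

```bash
cat > kin.py <<'E'
from h import *
D=np.array([[.2607,-.1394,1.1727,.5243,.2385],[.1071,-.2515,1.2125,.4431,.2702],[.4546,.1586,1.2759,.6354,.2399],[.5247,-.1716,.8738,.6193,.0748],[.4186,.1261,1.2694,.6215,.2499],[-.1387,-1.2636,-.6407,.5259,.2565]])
def rz(q,d):
    a,zs,l2,al,l3,be,L=q;j2,j3,j4=d[:3];t3=j2-j3+be;t=j2-j3+j4
    return np.array([a+l2*np.sin(j2+al)+l3*np.cos(t3)+L*np.cos(t), zs+l2*np.cos(j2+al)-l3*np.sin(t3)-L*np.sin(t)])
def fit():
    return least_squares(lambda q:np.r_[np.concatenate([rz(q,d)-d[3:5] for d in D]),1e-3*(q-np.array([0,.1,.3,0,.3,0,.25]))],[0,.1,.3,0,.3,0,.25])
if __name__=="__main__":
    f=fit();print(f.x);print(np.array([rz(f.x,d)-d[3:5] for d in D]))
E
python3 kin.py
```

```text
[-0.0001  0.2186  0.5675  0.0001  0.3907 -0.1547  0.4334]
[[ 0. -0.]
 [-0.  0.]
 [ 0. -0.]
 [-0.  0.]
 [-0.  0.]
 [ 0. -0.]]
```

```bash
cat >> kin.py <<'E'
Q=np.array([0,.2186,.5675,.0,.3907,-.1547,.4334]);DW=.118
LIM=np.array([[-2.78,2.78],[-.83,1.72],[-1.28,1.37],[-1.9,2.12],[-1.57,1.48],[-3.14,3.14]])
def fk(j):
    a,zs,l2,al,l3,be,L=Q;t3=j[1]-j[2]+be;t=j[1]-j[2]+j[3]
    R1=Ro.from_rotvec([0,0,j[0]]).as_matrix()
    w=np.array([l2*np.sin(j[1])+l3*np.cos(t3),0,zs+l2*np.cos(j[1])-l3*np.sin(t3)])
    f=np.array([np.cos(t),0,-np.sin(t)]);s=np.array([0,1.,0]);u=np.cross(f,s)
    z=np.cos(j[4])*f+np.sin(j[4])*s; s5=-np.sin(j[4])*f+np.cos(j[4])*s
    p=w+DW*f+(L-DW)*z
    # j6=0: y_tool = s5 (left)  ; j6 positive turns about z
    x=np.cross(s5,z)
    R=np.c_[x,s5,z]@Ro.from_rotvec([0,0,j[5]]).as_matrix()
    return R1@p,R1@R
def ik(p,R,seeds):
    best=None
    for s in seeds:
        r=least_squares(lambda j:np.r_[(lambda P,A:np.r_[(P-p)*5,(A-R).ravel()])(*fk(j))],s,bounds=(LIM[:,0]-1e-6,LIM[:,1]+1e-6))
        if best is None or r.cost<best.cost: best=r
    P,A=fk(best.x);return best.x,np.linalg.norm(P-p),Ro.from_matrix(A.T@R).magnitude()
E
python3 - <<'E'
from kin import *
for j in ([-1.30702990e+00,2.60697445e-01,-1.39388823e-01,1.17273848e+00,0,1.57080374],[.4177,.4546,.1586,1.2759,-.0003,.3416],[-0.3015,-0.1387,-1.2636,-0.6407,-0.0611,0.0269]): 
    P,R=fk(np.array(j));print(P,R.round(3).tolist())
s0=np.array([-0.3015,-0.1387,-1.2,-0.6407,-0.0611,0.0269])
for h in (-1.9,-1.5,-1.1,-.7,-.373,0,.4,.8,1.2):
  for phi in(62.5,):
    for tz in(.135,.062):
      p,R=place(h,np.radians(phi),tz,[.4905,-.192])
      j,e,a=ik(p,R,[s0,[-.3-.3*np.sign(h+.373),.3,-.3,.5,np.clip(h+.4,-1.2,1.2),0],[-.3,.5,-.5,.5,0,0]])
      print(h,tz,j,"err",e.round(4),a.round(3))
E
```

```text
[ 0.1367 -0.5063  0.2386] [[0.965, 0.261, -0.001], [0.261, -0.965, 0.002], [-0.0, -0.002, -1.0]]
[0.5809 0.2577 0.24  ] [[-0.997, -0.076, -0.001], [-0.076, 0.997, -0.001], [0.001, -0.001, -1.0]]
[ 0.496  -0.1744  0.2568] [[-0.435, 0.36, 0.825], [0.163, 0.933, -0.321], [-0.885, -0.005, -0.465]]Traceback (most recent call last):
  File "<stdin>", line 10, in <module>
AttributeError: 'float' object has no attribute 'round'
```

FK matches all measured poses, so I'll use it to search for placing yaws within the joint ranges.

Run:
```python
from kin import *
s0=np.array([-0.3015,-0.1387,-1.2,-0.6407,-0.0611,0.0269])
for h in (-1.9,-1.5,-1.1,-.7,-.373,0,.4,.8,1.2):
  for phi in(62.5,):
    for tz in(.135,.062):
      p,R=place(h,np.radians(phi),tz,[.4905,-.192])
      j,e,a=ik(p,R,[s0,[-.3-.3*np.sign(h+.373),.3,-.3,.5,np.clip(h+.4,-1.2,1.2),0],[-.3,.5,-.5,.5,0,0]])
      print(h,tz,j,"err",round(float(e),4),round(float(a),3))
```

```text
-1.9 0.135 [ 0.1116  0.6128 -0.1082  1.5364 -0.931   2.3669] err 0.0 0.0
-1.9 0.062 [ 0.1116  0.6897 -0.1801  1.3876 -0.931   2.3669] err 0.0 0.0
-1.5 0.135 [ 0.1651  0.3593 -0.4957  0.8947 -1.0824  1.7728] err 0.0 0.0
-1.5 0.062 [ 0.1651  0.4582 -0.582   0.7095 -1.0824  1.7728] err 0.0 0.0
-1.1 0.135 [ 0.1338  0.1035 -0.9327 -0.0313 -0.992   0.9217] err 0.0 0.0
-1.1 0.062 [ 0.1338  0.2666 -1.0437 -0.3053 -0.992   0.9217] err 0.0 0.0
-0.7 0.135 [-0.0625 -0.0146 -1.2246 -0.6352 -0.5561  0.3295] err 0.0 0.0
-0.7 0.062 [-0.0488  0.1911 -1.28   -0.831  -0.5772  0.3712] err 0.0093 0.052
-0.373 0.135 [-0.3752 -0.061  -1.28   -0.726   0.0019 -0.001 ] err 0.0024 0.013
-0.373 0.062 [-0.3753  0.0929 -1.28   -0.7878  0.0021 -0.0013] err 0.0197 0.105
0 0.135 [-0.7203 -0.0052 -1.1999 -0.589   0.625  -0.385 ] err 0.0 0.0
0 0.062 [-0.73    0.2152 -1.28   -0.8423  0.64   -0.4175] err 0.0063 0.035
0.4 0.135 [-0.8909  0.1275 -0.8842  0.0713  1.0207 -1.014 ] err 0.0 0.0
0.4 0.062 [-0.8909  0.279  -0.9916 -0.1876  1.0207 -1.014 ] err 0.0 0.0
0.8 0.135 [-0.908   0.3937 -0.4441  0.99    1.0731 -1.8614] err 0.0 0.0
0.8 0.062 [-0.908   0.4887 -0.528   0.8111  1.0731 -1.8614] err 0.0 0.0
1.2 0.135 [-0.8476  0.6384 -0.0653  1.5897  0.9077 -2.4122] err 0.0 0.0
1.2 0.062 [-0.8476  0.7135 -0.1363  1.4436  0.9077 -2.4122] err 0.0 0.0
```

Run:
```python
from kin import *
s0=np.array([-0.3015,-0.1387,-1.2,-0.6407,-0.0611,0.0269])
for h in (-.1,.2,.5,.75):
    p,R=place(h,np.radians(62.5),.15,[.4905,-.192]);plan(p,R);print(ik(p,R,[s0,[-.8,.2,-.8,.2,1,-1.2]]))
```

```text
row [ 0.0006 -0.0335  0.0217 -0.0763 -0.0012 -0.0382] min rows 0.47853397082802085 2.146108501790413
(array([-0.6433, -0.07  , -1.2138, -0.5974,  0.4764, -0.272 ]), np.float64(7.067923018812022e-13), 3.619102049982592e-12)
row [ 0.0014 -0.0286  0.0201 -0.1609 -0.0014 -0.0825] min rows 0.4199305986732972 4.546514084187355
(array([-0.831 ,  0.0117, -1.0393, -0.2592,  0.8647, -0.6566]), np.float64(1.8244937149463952e-15), 9.399599669808926e-16)
row [ 0.0029 -0.0246  0.0173 -0.2455 -0.0016 -0.1268] min rows 0.3618380887785811 6.947094000017876
(array([-0.9059,  0.1612, -0.7538,  0.3503,  1.0654, -1.2249]), np.float64(4.2001807449902774e-16), 2.523210810049669e-16)
row [ 0.0045 -0.022   0.0142 -0.316  -0.0018 -0.1637] min rows 0.31869280951885853 8.947609147321483
(array([-0.9113,  0.3403, -0.4769,  0.9254,  1.083 , -1.7648]), np.float64(2.7896248541374056e-13), 7.830151049187695e-13)
```

```bash
python3 -m jog '[[[0.001,-0.033,0.022,-0.03,0,-0.016,1],[0.001,-0.033,0.022,-0.06,-0.001,-0.031,1],[0.001,-0.033,0.021,-0.09,-0.001,-0.047,1],[0.001,-0.03,0.021,-0.12,-0.001,-0.062,1],[0.001,-0.03,0.02,-0.15,-0.001,-0.078,1],[0.002,-0.028,0.02,-0.18,-0.001,-0.093,1],[0.002,-0.027,0.019,-0.21,-0.001,-0.109,1],[0.002,-0.025,0.018,-0.24,-0.001,-0.124,1],[0.003,-0.024,0.017,-0.27,-0.002,-0.14,1],[0.004,-0.023,0.015,-0.3,-0.002,-0.155,1],[0.0045,-0.022,0.014,-0.316,-0.002,-0.164,1],[0.0045,-0.022,0.014,-0.316,-0.002,-0.164,1]]]'
python3 - <<'E'
from h import *
from workcell import *
s=sense();print(s['joint_positions'])
p,R=place(.75,np.radians(62.5),.125,[.4905,-.192])
plan(p,R)
for n in("side","top"):cv2.imwrite(f"pics/{n}5.png",cv2.resize(camera(n)[:,:,::-1],None,fx=1,fy=1))
E
```

```text
clock: 8.02
tool_pos: [0.4987, -0.1882, 0.2525]
ee_rot: [[-0.339, -0.681, 0.649], [-0.314, 0.732, 0.604], [-0.887, 0.001, -0.462]]
wrist_force: [0.5, -1.0, -2.3]
finger_gap: 0.0371
[-0.9055  0.3384 -0.4699  0.923   1.0841 -1.7511]
row [ 0.0463  0.0046  0.0243 -0.0001  0.     -0.0003] min rows 0.6297369641450249 0.008780958131412376
```

Run:
```python
import cv2,numpy as np
s=cv2.imread("pics/side5.png");t=cv2.imread("pics/top5.png")
a=cv2.resize(s[120:260,260:400],(560,560),interpolation=3)
cv2.imwrite("pics/c5.png",a)
cv2.imwrite("pics/c5t.png",cv2.resize(t[180:290,290:430],(700,550),interpolation=3))
```

```text
(no output)
```

View pics/c5.png

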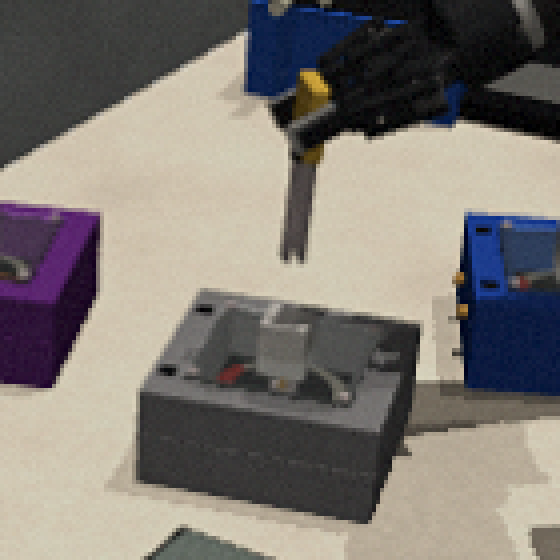

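View pics/c5t.png

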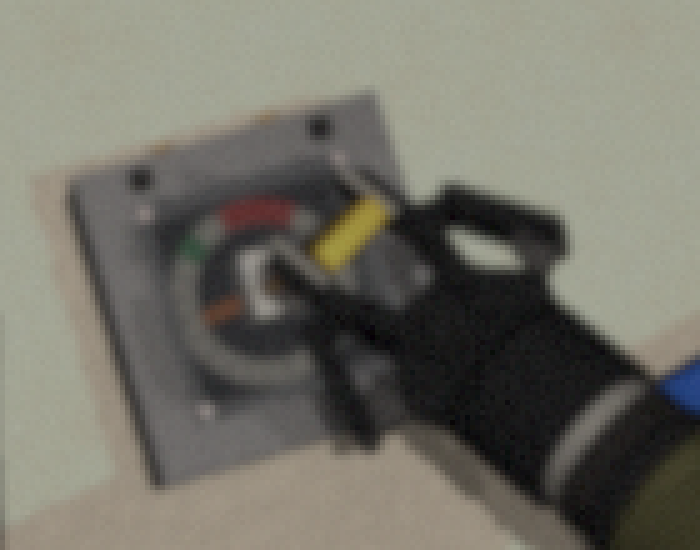

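Run:
```python
from h import *; from workcell import *
s=sense();R=np.array(s['ee_rot']);T=camera_model("top");S=camera_model("side")
for th in(26,27.5,29,31):
    t=np.radians(th);zk=R@np.array([-np.cos(t),0,-np.sin(t)]);c=s['tool_pos']+R@KC
    tip=c-zk*.1075;end=c+zk*.0275
    print(th,zk,tip,"side tip",proj(S,tip),"end",proj(S,end),"top end",proj(T,end),"tip",proj(T,tip),"wing bottom",proj(S,c-zk*.0275))
print("mouth",proj(S,[.4905,-.192,.106]),proj(T,[.4905,-.192,.106]))
tr,e=tri([(T,(361.4-.4,225.6-.4)),(S,(337.8,139.5))]);print("end tri",tr,e)
```

```text
26 [0.0214 0.0155 0.9996] [ 0.491  -0.1967  0.1506] side tip [[333.356  183.8434]] end [[335.5608 138.6832]] top end [[357.6981 223.1707]] tip [[349.7981 232.2825]] wing bottom [[334.6541 157.5418]]
27.5 [ 0.0022 -0.0022  1.    ] [ 0.4931 -0.1948  0.1505] side tip [[332.3874 183.9081]] end [[335.8191 138.6701]] top end [[357.9291 223.401 ]] tip [[348.9944 231.4769]] wing bottom [[334.4001 157.5564]]
29 [-0.017  -0.02    0.9997] [ 0.4951 -0.1929  0.1506] side tip [[331.4199 183.9492]] end [[336.0769 138.6636]] top end [[358.1587 223.6326]] tip [[348.1952 230.6676]] wing bottom [[334.1466 157.5646]]
31 [-0.0426 -0.0437  0.9981] [ 0.4979 -0.1904  0.1507] side tip [[330.1327 183.9672]] end [[336.4195 138.6651]] top end [[358.4623 223.9431]] tip [[347.1377 229.5837]] wing bottom [[333.8094 157.5657]]
mouth [[331.6133 198.6028]] [[345.4491 234.7446]]
end tri [ 0.4902 -0.2023  0.2816] [np.float64(0.22008801361923114), np.float64(0.18112803954797135)]
```

Run:
```python
from h import *
for tz in (.115,):
    p,R=place(.75,np.radians(62.5),tz,[.491,-.1905]);plan(p,R)
```

```text
row [ 0.0618  0.0096  0.0353 -0.0008 -0.     -0.0015] min rows 0.8608205959788731 0.04255444229367613
```

```bash
python3 -m jog '[[[0.03,0.005,0.017,0,0,0,1],[0.06,0.009,0.034,0,0,0,1],[0.062,0.0096,0.035,0,0,0,1],[0.062,0.0096,0.035,0,0,0,1],[0.062,0.0096,0.035,0,0,0,1]]]'
python3 - <<'E'
from h import *
from workcell import *
a=camera("side")[:,:,::-1];b=camera("top")[:,:,::-1]
cv2.imwrite("pics/c6.png",np.hstack([cv2.resize(a[130:220,295:360],(390,540),interpolation=3),cv2.resize(b[200:260,320:364],(396,540),interpolation=3)]))
E
```

```text
clock: 8.53
tool_pos: [0.4968, -0.1835, 0.2186]
ee_rot: [[-0.338, -0.678, 0.653], [-0.314, 0.735, 0.601], [-0.887, -0.002, -0.461]]
wrist_force: [-0.1, -0.2, -1.4]
finger_gap: 0.0367
```

View pics/c6.png

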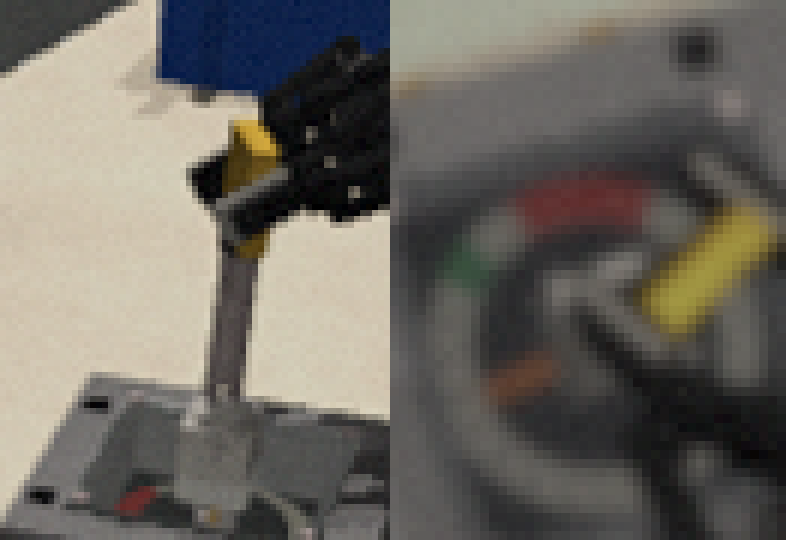

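```bash
python3 -m jog '[[[0.009,0,0.0046,0,0,0,1],[0.018,0,0.0092,0,0,0,1],[0.027,0,0.0138,0,0,0,1],[0.0355,0,0.0184,0,0,0,1],[0.0355,0,0.0184,0,0,0,1]]]'
python3 - <<'E'
from h import *
from workcell import *
s=sense();print(s['wrist_force'],s['torque'],s['tool_pos'])
a=camera("side")[:,:,::-1];b=camera("top")[:,:,::-1]
cv2.imwrite("pics/c7.png",np.hstack([cv2.resize(a[130:220,295:360],(390,540),interpolation=3),cv2.resize(b[200:260,320:364],(396,540),interpolation=3)]))
E
```

```text
clock: 9.05
tool_pos: [0.4968, -0.1838, 0.1971]
ee_rot: [[-0.339, -0.679, 0.652], [-0.314, 0.734, 0.602], [-0.887, -0.0, -0.462]]
wrist_force: [0.1, -0.2, -0.5]
finger_gap: 0.0366
[ 0.0903 -0.2121 -0.5247] [-0.6306  0.7643 -0.0258] [ 0.4968 -0.1838  0.1971]
```

View pics/c7.png

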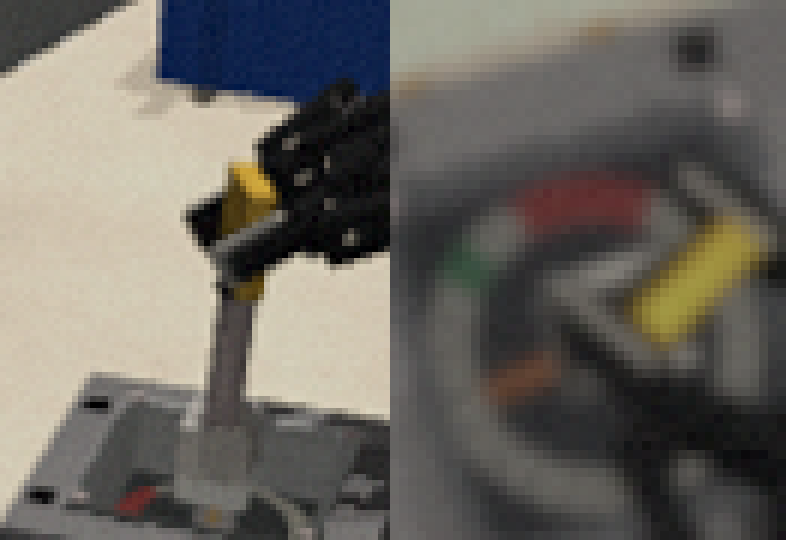

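No force yet and the tip is about 12 mm below the mouth, so it has entered the hole. I'll continue down.

```bash
python3 -m jog '[[[0.012,0,0.0065,0,0,0,1],[0.024,0,0.013,0,0,0,1],[0.036,0,0.0187,0,0,0,1],[0.045,0,0.0234,0,0,0,1],[0.0497,0,0.0258,0,0,0,1],[0.0497,0,0.0258,0,0,0,1]]]'
python3 - <<'E'
from h import *
from workcell import *
s=sense();print(s['wrist_force'],s['torque'],s['tool_pos'],s['joint_positions'])
a=camera("side")[:,:,::-1];b=camera("top")[:,:,::-1]
cv2.imwrite("pics/c8.png",np.hstack([cv2.resize(a[130:220,295:360],(390,540),interpolation=3),cv2.resize(b[200:260,320:364],(396,540),interpolation=3)]))
E
```

```text
clock: 9.65
tool_pos: [0.4969, -0.184, 0.1694]
ee_rot: [[-0.338, -0.679, 0.652], [-0.314, 0.734, 0.602], [-0.887, -0.001, -0.461]]
wrist_force: [-0.0, 0.0, -1.1]
finger_gap: 0.0369
[-0.0453  0.0398 -1.0724] [-0.6543  0.7385  0.0048] [ 0.4969 -0.184   0.1694] [-0.9032  0.4374 -0.5897  0.6924  1.0854 -1.7396]
```

View pics/c8.png

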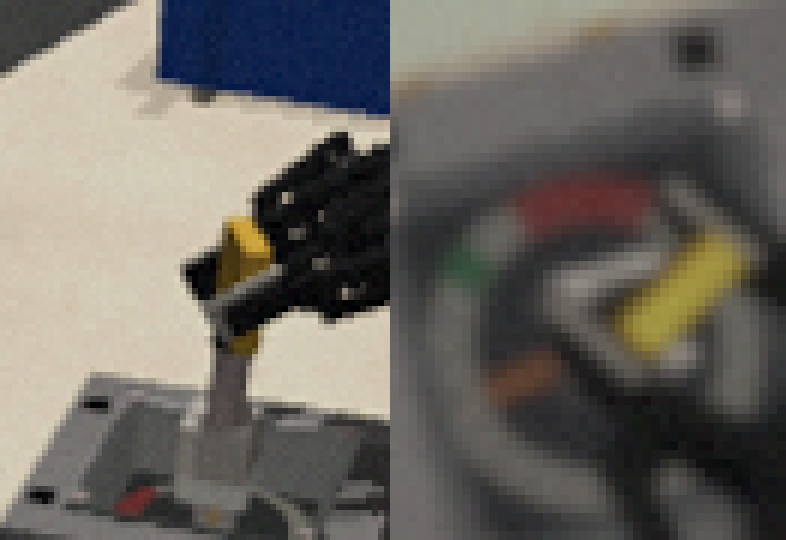

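The key is inside the collar with no force. I'll release it and back off along the tool axis.

```bash
python3 -m jog '[[[0,0,0,0,0,0,0.3],[0,0,0,0,0,0,-0.3],[0,0,0,0,0,0,-1],[0,0,0,0,0,0,-1],[0,0,0,0,0,0,-1],[0,0,0,0,0,0,-1],[0,0,-0.04,0,0,0,-1],[0,0,-0.1,0,0,0,-1],[0,0,-0.17,0,0,0,-1],[0,0,-0.24,0,0,0,-1],[0,0,-0.24,0,0,0,-1],[0,0,-0.24,0,0,0,-1]]]'
python3 - <<'E'
from h import *
from workcell import *
s=sense();print(s['wrist_force'],s['torque'],s['tool_pos'],s['joint_positions'])
a=camera("side")[:,:,::-1];b=camera("top")[:,:,::-1]
cv2.imwrite("pics/side9.png",a);cv2.imwrite("pics/top9.png",b)
cv2.imwrite("pics/c9.png",np.hstack([cv2.resize(a[130:220,295:360],(390,540),interpolation=3),cv2.resize(b[200:260,320:364],(396,540),interpolation=3)]))
E
```

```text
clock: 10.75
tool_pos: [0.4187, -0.2587, 0.226]
ee_rot: [[-0.338, -0.676, 0.655], [-0.315, 0.737, 0.599], [-0.887, -0.004, -0.462]]
wrist_force: [0.0, 1.1, -0.3]
finger_gap: 0.0856
[ 0.0344  1.1189 -0.3175] [-0.5659  0.639   0.0333] [ 0.4187 -0.2587  0.226 ] [-1.1227  0.4621 -0.3878  1.2269  1.0146 -2.1535]
```

View pics/c9.png

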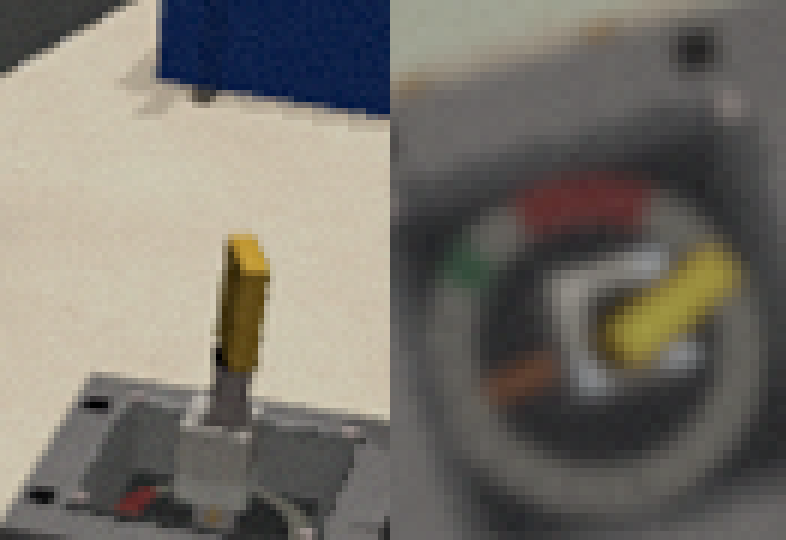

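Step 1 looks met: the key stands free in the collar, and its wing end is at about side px (336,172) and top px (352,234). Next I'll measure the wing end and tip the tool upright above it.

Run:
```python
from kin import *; from workcell import *
T=camera_model("top");S=camera_model("side")
print(tri([(T,(351.5,233.3)),(S,(336,171.3))]),"expected side/top",proj(S,[.4905,-.192,.197]),proj(T,[.4905,-.192,.197]))
print("dropped",proj(S,[.4905,-.192,.187]))
R=down(3.89);plan([.4905,-.192,.29],R);print(ik(np.array([.4905,-.192,.29]),R,[[-.37,.2,-.2,1.2,0,-1.1]]));print(ik(np.array([.4905,-.192,.17]),R,[[-.37,.2,-.2,1.2,0,-1.1]]))
```

```text
(array([ 0.4839, -0.1941,  0.192 ]), [np.float64(0.3031325946742215), np.float64(0.2631039399118147)]) expected side/top [[333.9133 169.3432]] [[350.6872 230.0297]]
dropped [[333.6564 172.6413]]
row [-0.2036 -0.003   0.1109 -0.0012  0.3473 -0.0003] min rows 2.780368247290772 8.731489929494856
(array([-0.3731,  0.2469, -0.0245,  1.2994,  0.    , -1.1215]), np.float64(2.9284949483584017e-10), 8.618395550119942e-10)
(array([-0.3731,  0.3023, -0.2658,  1.0027,  0.    , -1.1215]), np.float64(2.743201643486154e-14), 9.909328169019512e-14)
```

```bash
python3 -m jog '[[[-0.05,0,-0.025,0,0.035,0,-1],[-0.1,0,-0.05,0,0.07,0,-1],[-0.13,0,-0.03,0,0.105,0,-1],[-0.16,0,0,0,0.14,0,-1],[-0.18,0,0.04,0,0.175,0,-1],[-0.2036,-0.003,0.08,0,0.21,0,-1],[-0.2036,-0.003,0.111,0,0.245,0,-1],[-0.2036,-0.003,0.111,0,0.28,0,-1],[-0.2036,-0.003,0.111,-0.001,0.315,0,-1],[-0.2036,-0.003,0.111,-0.001,0.347,0,-1],[-0.2036,-0.003,0.111,-0.001,0.347,0,-1],[-0.2036,-0.003,0.111,-0.001,0.347,0,-1]]]'
python3 - <<'E'
from h import *
from workcell import *
s=sense();print(s['tool_pos'],s['joint_positions'])
import pickle;m=camera_model("wrist");pickle.dump(m,open("w10.pkl","wb"))
cv2.imwrite("pics/w10.png",camera("wrist")[:,:,::-1])
E
```

```text
clock: 11.85
tool_pos: [0.4914, -0.1896, 0.2892]
ee_rot: [[-0.73, -0.683, 0.0], [-0.683, 0.73, 0.003], [-0.002, 0.002, -1.0]]
wrist_force: [0.1, -0.3, -0.4]
finger_gap: 0.0857
[ 0.4914 -0.1896  0.2892] [-0.3699  0.2477 -0.0251  1.2988  0.0027 -1.1222]
```

View pics/w10.png

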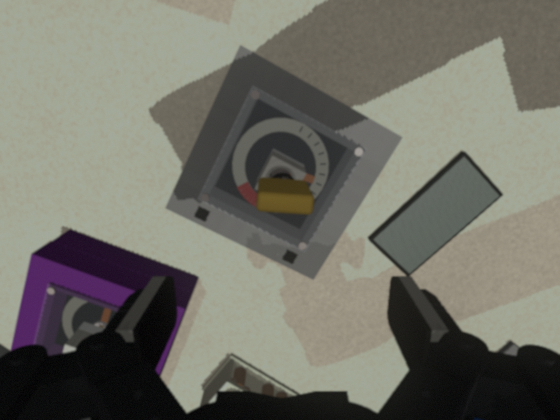

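Run:
```python
from h import *;import pickle
m=pickle.load(open("w10.pkl","rb"))
for p in((285,203),(258,191),(312,193),(313,214),(258,213)): print(atz(m,p,.196))
e=atz(m,(285,203),.196);w=np.array([.4905,-.192,.09]);d=(e-w)/(e-w)[2];c=w+d*(.1695-.09);print("wing centre",c,"tilt",np.hypot(*d[:2]))
plan([c[0],c[1],.20],down(3.89));plan([c[0],c[1],.162],down(3.89))
```

```text
[ 0.4839 -0.1939  0.196 ]
[ 0.4899 -0.2121  0.196 ]
[ 0.4672 -0.1858  0.196 ]
[ 0.4769 -0.1753  0.196 ]
[ 0.501  -0.2022  0.196 ]
wing centre [ 0.4856 -0.1934  0.1695] tilt 0.06437915621174653
row [0.0115 0.0022 0.1787 0.0006 0.0007 0.0006] min rows 2.1472914191803776 0.02606950522168509
row [0.0116 0.0021 0.2547 0.0006 0.0007 0.0006] min rows 3.0572682074783217 0.02606950522168509
```

```bash
python3 -m jog '[[[0.0115,0.002,0.06,0,0,0,-1],[0.0115,0.002,0.12,0,0,0,-1],[0.0115,0.002,0.18,0,0,0,-1],[0.0115,0.002,0.225,0,0,0,-1],[0.0115,0.002,0.249,0,0,0,-1],[0.0115,0.002,0.249,0,0,0,-0.3],[0.0115,0.002,0.249,0,0,0,0.3],[0.0115,0.002,0.249,0,0,0,1],[0.0115,0.002,0.249,0,0,0,1],[0.0115,0.002,0.249,0,0,0,1],[0.0115,0.002,0.249,0,0,0,1],[0.0115,0.002,0.249,0,0,0,1]]]' 40
python3 - <<'E'
from h import *
from workcell import *
s=sense();print(s['tool_pos'],s['wrist_force'],s['torque'])
plan([.4905,-.192,s['tool_pos'][2]],down(3.89-.35))
cv2.imwrite("pics/w11.png",camera("wrist")[:,:,::-1])
E
```

```text
clock: 12.9
tool_pos: [0.4865, -0.1957, 0.1669]
ee_rot: [[-0.733, -0.68, 0.003], [-0.68, 0.733, -0.0], [-0.002, -0.002, -1.0]]
wrist_force: [0.9, -1.3, 0.7]
finger_gap: 0.0372
[ 0.4865 -0.1957  0.1669] [ 0.91   -1.3177  0.7474] [-0.3221 -0.1033 -0.0161]
row [-0.0109 -0.0001  0.     -0.0006  0.0007  0.1111] min rows 0.13038810668825415 2.794262583484043
```

View pics/w11.png

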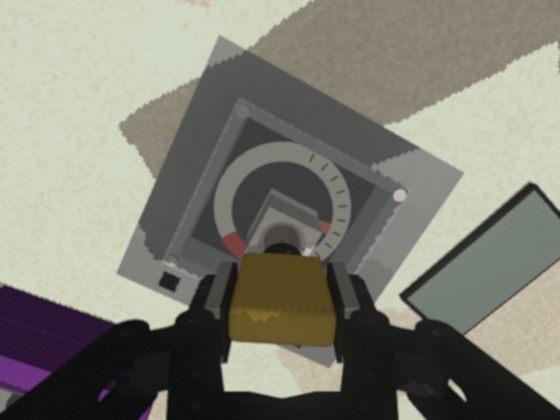

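```bash
python3 -m jog '[[[-0.005,0,0,0,0,0,1],[-0.0105,0,0,0,0,0.02,1],[-0.0105,0,0,0,0,0.05,1],[-0.0105,0,0,0,0,0.08,1],[-0.0105,0,0,0,0,0.107,1],[-0.0105,0,0.003,0,0,0.107,1],[-0.0105,0,0.008,0,0,0.107,1],[-0.0105,0,0.012,0,0,0.107,1],[-0.0105,0,0.012,0,0,0.107,1]]]' 40
python3 - <<'E'
from h import *
from workcell import *
s=sense();print(s['tool_pos'],s['wrist_force'],s['torque'])
cv2.imwrite("pics/w12.png",camera("wrist")[:,:,::-1])
a=camera("side")[:,:,::-1]
cv2.imwrite("pics/c12.png",cv2.resize(a[130:220,295:360],(390,540),interpolation=3))
E
```

```text
clock: 13.7
tool_pos: [0.489, -0.1912, 0.1604]
ee_rot: [[-0.916, -0.402, 0.0], [-0.402, 0.916, 0.001], [-0.001, 0.001, -1.0]]
wrist_force: [-2.8, 0.4, 6.4]
finger_gap: 0.0376
[ 0.489  -0.1912  0.1604] [-2.7533  0.3787  6.417 ] [ 0.0486  0.984  -0.0054]
```

View pics/w12.png

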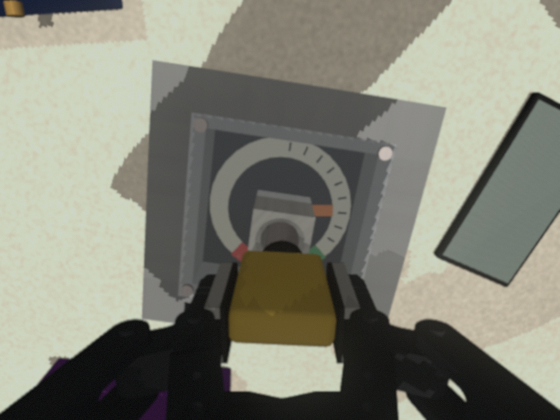

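View pics/c12.png

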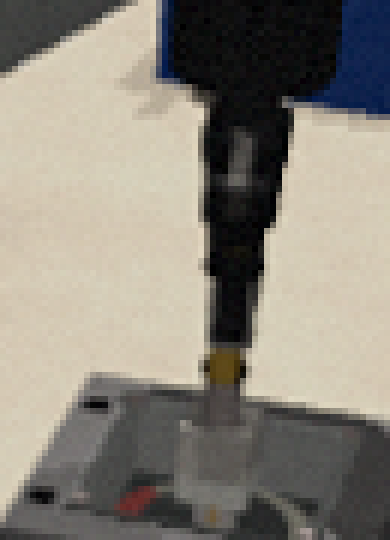

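```bash
python3 -m jog '[[[0,0,0.003,0,0,0,1],[0,0,0.006,0,0,0,1],[0,0,0.009,0,0,0,1],[0,0,0.009,0,0,0,1]]]' 40
python3 - <<'E'
from h import *
from workcell import *
s=sense();print(s['tool_pos'],s['wrist_force'],s['torque'])
cv2.imwrite("pics/w13.png",camera("wrist")[:,:,::-1])
a=camera("side")[:,:,::-1]
cv2.imwrite("pics/c13.png",cv2.resize(a[130:220,295:360],(390,540),interpolation=3))
E
```

```text
clock: 14.13
tool_pos: [0.4915, -0.1913, 0.1598]
ee_rot: [[-0.916, -0.402, 0.007], [-0.402, 0.916, 0.001], [-0.007, -0.002, -1.0]]
wrist_force: [-5.6, 2.6, 26.8]
finger_gap: 0.0376
[ 0.4915 -0.1913  0.1598] [-5.6476  2.5525 26.8127] [ 0.9677  1.5472 -0.0586]
```

View pics/w13.png

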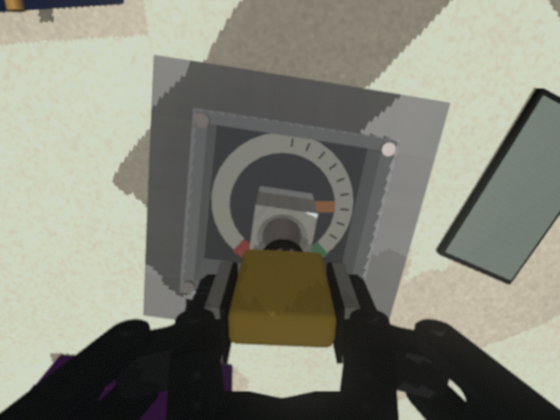

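View pics/c13.png

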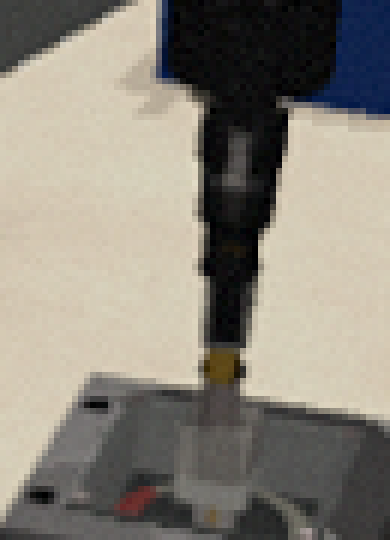

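Run:
```python
import cv2,numpy as np
t=cv2.imread("pics/w13.png")[120:360,200:360];t=np.clip(t.astype(float)*1.8,0,255).astype(np.uint8)
cv2.imwrite("pics/c13b.png",cv2.resize(t,None,fx=2.5,fy=2.5,interpolation=3))
```

```text
(no output)
```

View pics/c13b.png

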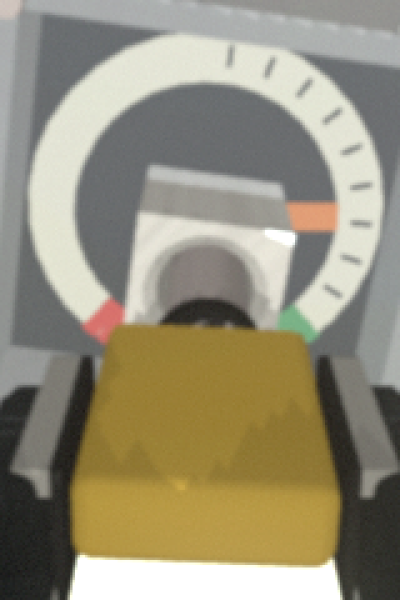

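Run:
```python
from h import *; from workcell import *
m=camera_model("wrist")
obs=[((-.007,-.019,-.0275),(247.2,250)),((-.007,.019,-.0275),(322.5,251)),((-.007,-.019,.0275),(230,312)),((-.007,.019,.0275),(334,314)),((.007,-.019,.0275),(230,344)),((.007,.019,.0275),(334,345))]
q,r=fitkey(m,obs,(0,0,-.011,1.57,0));print(q,r.round(1).tolist())
s=sense();R=np.array(s['ee_rot']);zk=np.array([-np.cos(q[3]),q[4],-np.sin(q[3])]);zk/=np.linalg.norm(zk);c=s['tool_pos']+R@q[:3];tip=c-R@zk*.1075
print("center",c,"axis",R@zk,"tip",tip,"rel mouth",tip[2]-.106)
S=camera_model("side")
for tz in(.052,.056,.062): print(tz,proj(S,[.4905,-.192,tz+.08]))
# dial angle in this picture
for p in((325.5,206),): X=atz(m,p,.058);v=X[:2]-[.4905,-.192];print("ptr",3.39-np.arctan2(v[1],v[0]))
```

```text
[-0.0049  0.0011  0.0069  1.5749 -0.0259] [[-0.1, 0.0], [0.0, -0.2], [-0.5, -0.2], [0.5, -0.6], [1.2, 0.1], [-1.2, 0.9]]
center [ 0.4956 -0.1883  0.153 ] axis [-0.0005 -0.0263  0.9997] tip [ 0.4956 -0.1854  0.0455] rel mouth -0.060489958915127956
0.052 [[332.2617 190.4141]]
0.056 [[332.3621 189.1423]]
0.062 [[332.513  187.2285]]
ptr 1.3423615076088677
```

```bash
python3 -m jog '[[[0,0,-0.005,0,0,0.0,1],[0,0,-0.006,0,0,0.03,1],[0,0,-0.006,0,0,0.06,1],[0,0,-0.006,0,0,0.09,1],[0,0,-0.006,0,0,0.12,1],[0,0,-0.006,0,0,0.15,1],[0,0,-0.006,0,0,0.18,1],[0,0,-0.006,0,0,0.2,1],[0,0,-0.006,0,0,0.2,1]]]' 40
python3 - <<'E'
from h import *
from workcell import *
s=sense();print(s['tool_pos'],s['wrist_force'],s['torque'])
import pickle;m=camera_model("wrist");pickle.dump(m,open("w14.pkl","wb"))
w=camera("wrist")[:,:,::-1];cv2.imwrite("pics/w14.png",w)
t=np.clip(w[100:360,180:380].astype(float)*1.8,0,255).astype(np.uint8);cv2.imwrite("pics/c14.png",cv2.resize(t,None,fx=2.3,fy=2.3,interpolation=3))
E
```

```text
clock: 14.98
tool_pos: [0.4905, -0.1917, 0.1601]
ee_rot: [[-0.977, 0.215, 0.004], [0.215, 0.977, 0.0], [-0.003, 0.001, -1.0]]
wrist_force: [-2.6, 0.5, 10.0]
finger_gap: 0.0376
[ 0.4905 -0.1917  0.1601] [-2.5808  0.5301 10.0467] [0.0878 0.6512 0.0598]
```

View pics/c14.png

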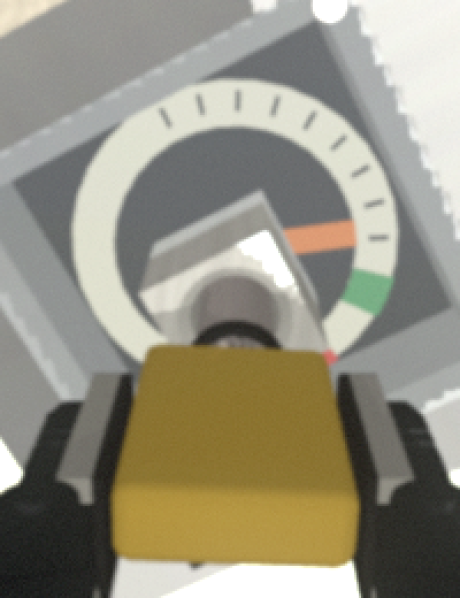

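```bash
cat > ang.py <<'E'
from h import *;import pickle,sys
def ang(pk,pts,z=.055):
    m=pickle.load(open(pk,"rb"))
    for n,p in pts.items():
        X=atz(m,p,z);v=X[:2]-[.4925,-.1922];a=(3.39-np.arctan2(v[1],v[0]))%(2*np.pi);print(n,X,"r",np.hypot(*v).round(4),"knob-angle",a.round(3))
E
python3 - <<'E'
from ang import *
u=lambda x,y:(180+x/2.3-.3,100+y/2.3-.3)
ang("w14.pkl",dict(ptr=u(350,236),green=u(367,292),g0=u(372,272),g1=u(364,310),dialtop=u(240,78),dialright=u(398,240),dialleft=u(72,240)))
E
```

```text
ptr [ 0.4932 -0.1571  0.055 ] r 0.0351 knob-angle 1.839
green [ 0.5118 -0.1552  0.055 ] r 0.0417 knob-angle 2.3
g0 [ 0.5058 -0.1526  0.055 ] r 0.0417 knob-angle 2.143
g1 [ 0.5174 -0.1571  0.055 ] r 0.0431 knob-angle 2.436
dialtop [ 0.4409 -0.1791  0.055 ] r 0.0532 knob-angle 0.496
dialright [ 0.4975 -0.1434  0.055 ] r 0.0491 knob-angle 1.921
dialleft [ 0.4765 -0.2381  0.055 ] r 0.0486 knob-angle 5.296
```

The pointer is following and reads about 1.97, so the key has dropped over the fin. I'll turn another 0.43 rad or so.

```bash
python3 -m jog '[[[0,0,0,0,0,0.025,1],[0,0,0,0,0,0.05,1],[0,0,0,0,0,0.075,1],[0,0,0,0,0,0.1,1],[0,0,0,0,0,0.12,1],[0,0,0,0,0,0.135,1],[0,0,0,0,0,0.135,1],[0,0,0,0,0,0.135,1]]]' 40
python3 - <<'E'
from h import *
from workcell import *
s=sense();print(s['tool_pos'],s['wrist_force'],s['torque'],"key",3.39-np.arctan2(s['ee_rot'][1][1],s['ee_rot'][0][1]))
import pickle;m=camera_model("wrist");pickle.dump(m,open("w15.pkl","wb"))
w=camera("wrist")[:,:,::-1];cv2.imwrite("pics/w15.png",w)
t=np.clip(w[100:360,180:380].astype(float)*1.8,0,255).astype(np.uint8);cv2.imwrite("pics/c15.png",cv2.resize(t,None,fx=2.3,fy=2.3,interpolation=3))
E
```

```text
clock: 15.7
tool_pos: [0.4905, -0.1915, 0.16]
ee_rot: [[-0.803, 0.596, 0.004], [0.596, 0.803, 0.001], [-0.003, 0.003, -1.0]]
wrist_force: [-2.9, 0.0, 10.7]
finger_gap: 0.0375
[ 0.4905 -0.1915  0.16  ] [-2.8817  0.014  10.7054] [ 0.1208  0.608  -0.0285] key 2.4582280801954317
```

View pics/c15.png

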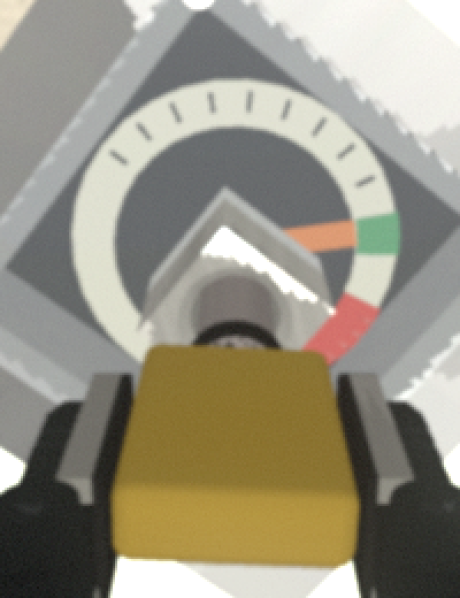

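The pointer (350,237) points straight at the green mark (378,234). I'll ease the press, open the fingers and rise.

```bash
python3 -m jog '[[[0,0,-0.003,0,0,0,1],[0,0,-0.003,0,0,0,0.6],[0,0,-0.003,0,0,0,0.2],[0,0,-0.003,0,0,0,-0.4],[0,0,-0.003,0,0,0,-1],[0,0,-0.003,0,0,0,-1],[0,0,-0.003,0,0,0,-1],[0,0,-0.05,0,0,0,-1],[0,0,-0.11,0,0,0,-1],[0,0,-0.17,0,0,0,-1],[0,0,-0.23,0,0,0,-1],[0,0,-0.23,0,0,0,-1]]]' 40
python3 - <<'E'
from h import *
from workcell import *
s=sense();print(s['clock'],s['tool_pos'],s['wrist_force'])
import pickle;m=camera_model("wrist");pickle.dump(m,open("w16.pkl","wb"))
w=camera("wrist")[:,:,::-1];cv2.imwrite("pics/w16.png",w)
a=camera("side")[:,:,::-1];cv2.imwrite("pics/side16.png",a)
t=np.clip(w[60:260,180:380].astype(float)*1.5,0,255).astype(np.uint8)
cv2.imwrite("pics/c16.png",np.hstack([cv2.resize(t,(405,405),interpolation=3),cv2.resize(a[130:220,295:360],(292,405),interpolation=3)]))
E
```

```text
clock: 16.75
tool_pos: [0.4923, -0.1929, 0.2793]
ee_rot: [[-0.801, 0.598, 0.01], [0.598, 0.802, -0.003], [-0.01, 0.004, -1.0]]
wrist_force: [1.3, -0.3, 1.0]
finger_gap: 0.0853
16.75 [ 0.4923 -0.1929  0.2793] [ 1.2761 -0.2621  1.0257]
```

View pics/c16.png

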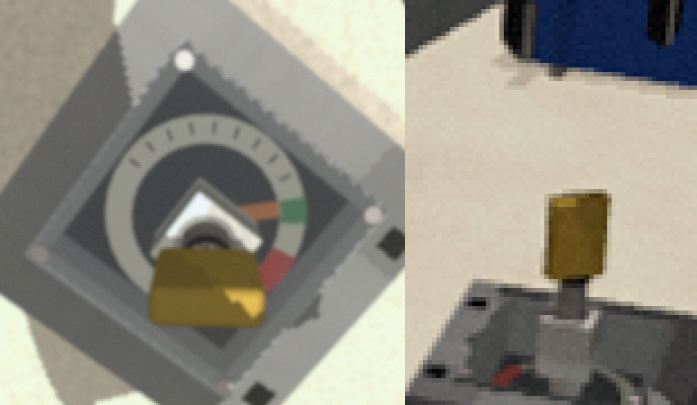

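Run:
```python
import cv2,numpy as np
a=cv2.imread("pics/side9.png");b=cv2.imread("pics/side16.png")
f=lambda i:cv2.resize(i[165:220,315:355],(400,550),interpolation=0)
cv2.imwrite("pics/cmp.png",np.hstack([f(a),f(b)]))
```

```text
(no output)
```

View pics/cmp.png

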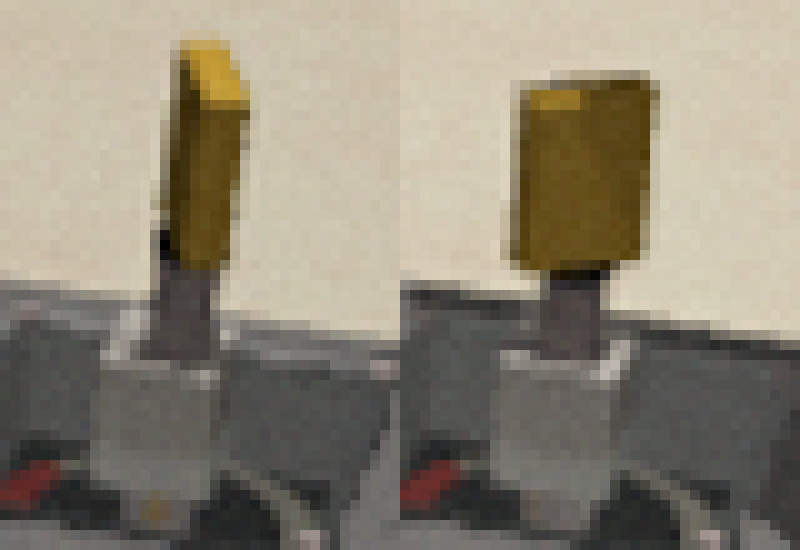

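Run:
```python
from h import *; from workcell import *
S=camera_model("side");cr=lambda P:((proj(S,P)-[315,165]+.5)*10).round(0).astype(int).tolist()
def box(yaw,tz,d=(0,0)):
    u=np.array([np.cos(yaw),np.sin(yaw),0]);v=np.array([-u[1],u[0],0]);out=[]
    for z in(.08,.135):
        for a,b in((-1,-1),(1,-1),(1,1),(-1,1)): out.append(np.array([.4905+d[0]*z/.135,-.192+d[1]*z/.135,tz+z])+a*.019*u+b*.007*v)
    return out
c=[np.array([.4905,-.192,.106])+Ro.from_rotvec([0,0,.25]).apply([a*.017,b*.017,0]) for a,b in((-1,-1),(1,-1),(1,1),(-1,1))]
print("collar",cr(c))
for tz in(.052,.056,.062): print(tz,"after",cr(box(.93,tz)));
for tz in(.052,.056,.062): print(tz,"before",cr(box(2.32,tz,(-.006,-.002))))
```

```text
collar [[243, 325], [128, 306], [98, 357], [216, 377]]
0.052 after [[227, 240], [106, 258], [127, 279], [249, 261], [242, 63], [119, 80], [140, 100], [264, 83]]
0.056 after [[228, 227], [107, 245], [128, 266], [250, 248], [243, 50], [120, 67], [141, 87], [265, 70]]
0.062 after [[230, 208], [108, 226], [129, 247], [252, 229], [245, 30], [121, 47], [143, 67], [267, 50]]
0.052 before [[149, 233], [184, 293], [233, 290], [197, 230], [172, 57], [208, 114], [257, 112], [220, 55]]
0.056 before [[150, 220], [185, 280], [234, 277], [198, 217], [173, 44], [209, 101], [258, 98], [221, 42]]
0.062 before [[152, 201], [187, 260], [236, 258], [199, 198], [174, 25], [211, 81], [260, 78], [223, 22]]
```

```bash
python3 - <<'E'
from h import *
from workcell import *
a=camera("top")[:,:,::-1];cv2.imwrite("pics/top17.png",a)
E
python3 - <<'E'
from ang import *
u=lambda x,y:(180+x/2.025-.25,60+y/2.025-.25)
ang("w16.pkl",dict(ptr=u(272,210),green=u(292,210),left=u(105,212),right=u(307,212)))
E
```

```text
ptr [ 0.5062 -0.1621  0.055 ] r 0.033 knob-angle 2.247
green [ 0.5121 -0.1543  0.055 ] r 0.0426 knob-angle 2.296
left [ 0.4582 -0.228   0.055 ] r 0.0496 knob-angle 5.725
right [ 0.5173 -0.149   0.055 ] r 0.0498 knob-angle 2.339
```

View pics/top17.png

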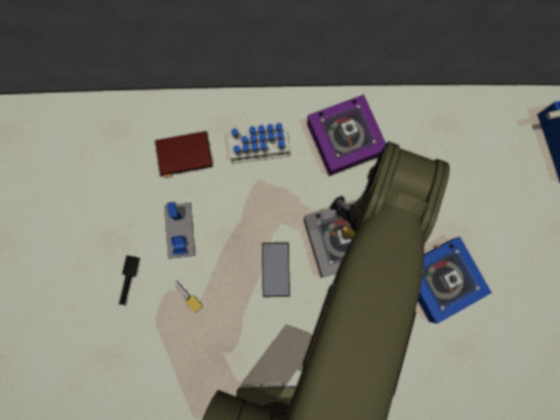

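The bystanders are where they were. With the dial centre corrected, the pointer reads about 2.37 against green at 2.39. I'm handing in.

```bash
python3 -c "
from workcell import *
print(job_done())"
```

```text
the job is handed in; nothing more can be done
None
```

I took the yellow key from the rest, stood it upright in the grey unit's collar and let go. I then took it again by its wing from above, turned it until it dropped over the fin, turned the knob clockwise to the green mark, let go and handed in at about 17 s of the 61 s. `job_done()` gives no verdict, so what follows is from my own measurements.

**Last checks**
- **Pointer:** it read about 2.37 rad against the green mark measured at about 2.39. That uses a dial centre corrected by about 4 mm; the uncorrected centre gave 2.25 against 2.30. The turn stopped at green, short of the red.
- **Key:** it stood upright and free. The gripper was open with its tips about 8 cm above the key.
- **Bystanders:** the rack, phone and zip case looked unmoved in the top view. I checked this by eye and did not measure it.

**Where checks disagreed**
- **Depth of the drop:** tool travel and side-view differences showed a drop of about 6–7 mm, not the nominal 10. The absolute side-view fit put the tip about 54 mm below the mouth, which is fully dropped, though the lower corners fitted less well. A close-up fit gave an impossible 60 mm.
- **Why I took it as fully dropped:** the key did not go deeper under a 27 N press, and the knob followed it with little lag.

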